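# Refit the lamp cover of a detector

### The arm

A 6-joint arm with a two-finger parallel gripper is mounted at the origin on the work surface. World frame = base frame: x ahead of the robot, y to its left, z up, the work surface at z = 0. Lengths are in m, angles in rad, forces in N, time in s.
With the tool pointing down it reaches from about 0.25 to 0.775 m from the base axis. Payload 4 kg.
Tool frame: the origin (TCP) lies at the very end of the fingers, on their centre line; the grasp point (between the pads) lies 19 mm behind it (ctrl.pinch_z is the distance from the TCP to the grasp point, in m); z points along the fingers, y is the direction in which the jaws open and shut (so a half turn about z gives the same grasp; the last joint's range is limited). The gripper opens to 85 mm and grips with 20 to 120 N. Pads are 22 mm wide; open, the fingers measure 114 mm over their backs; the gripper's body (76 mm by 85 mm) begins 54 mm behind the grasp point. The pads swing forward as they close: fully open they stand 13 mm farther back than shut.
Start: joints at [-1.335, 0.087, 1.371, -0, 1.684, -0.103], TCP at [0.183, -0.519, 0.231] pointing down, gripper open.
Joint ranges: [-3.1, 3.1], [-0.76, 2.03], [0.27, 2.55], [-1.08, 4.22], [0.17, 2.65], [-2.57, 2.57]. Speed limits (rad/s): [2.79, 2.79, 3.14, 3.14, 3.14, 3.14].

### API

Orientations are given as [roll, pitch, yaw] about the fixed x, y, z axes, in that order (R = Rz(yaw) Ry(pitch) Rx(roll)).
In Python, from cell import monitor, cams, job_done, ctrl gives the robot as it stands.
- The arm moves only by the tool step_arm, never from a script. Its argument "deltas" is a list of rows, each a list of 7 numbers: the shift along the tool's x, y, z in m, then the turn, a rotation vector about the tool's x, y, z in rad, then the closure, from -1 (fully open) to 1 (shut). In form: [[dx, dy, dz, ax, ay, az, fingers], ...]. A call has 1 to 8 rows; each row shifts and turns the commanded pose from where the row before left it, along the tool's axes as they then stand; what a row does not reach is not made up. A row lasts 1/12 s, in which the tool goes at most 41.7 mm and 7.16 degrees, less where a joint would pass 70% of its speed; a pose out of reach is approached as far as the arm can. A call with a gripper value outside its range is refused whole. The fingers move at their own pace and stop on an object; "force" is the grip in N (left out, the last holds). Time passes only in rows, so rows that do not move let the fingers close. It gives the time, the measured TCP pose, the force and the opening at its end, in the units of the state.
- monitor.read_state(): the state, without advancing time (a new reading comes with each control period).
- cams.snapshot(name): name is "side" or "top"; returns the picture (480x640x3 uint8, blue, green, red); there is no depth.
- cams.camera_info(name): a dict with "mtx" (3x3 intrinsics, pixels), "k1" (the pictures are not rectified: a ray, as slopes to the right and down, at radius r is drawn at 1 + k1 r^2 times it, then the intrinsics apply), "T" (4x4, takes a point from camera to world coordinates). Camera axes: x right, y down, z forward; pixel columns grow to the right and rows downward; lengths in m; the calibration is good to about 2 mm. A picture is of the moment at which its call begins. camera_info takes no time and is no camera call.
- job_done(): hands the job in, once; it reports no verdict.
The state is a dict: "time_s": time; "joints": joint angles; "dq": joint speeds; "joint_efforts": joint torques, N m; "eef_pos": TCP position; "orientation": TCP orientation; "ft_force": force on the tool from outside, world axes, zero at the start; "wrist_torque": the same for the moment, N m; "opening": finger opening in m.
Only numpy, scipy, OpenCV 4.12 (cv2) and the standard library are available. Lean on these libraries where they do the work, as an engineer would, in place of code of your own. Each camera call takes 0.05 s, during which the arm holds its last target.

### The job

The detector's lamp has been changed: put the loose cover back on the opening in its top. Tilt it with the front edge high so that the two tabs at its rear slip under the lip, then lower the front edge without letting it drop until the cover lies flush, and slide the catch over its front edge as far as it goes. Leave everything else where it is.

Things in the scene. Friction and masses are not known exactly. Their poses are not given: they have to be found in the camera images.
- opening (a point): Centre of the opening in the top of the detector (white bench instrument, 420 x 260 mm, level, fixed, top face 150 mm above the bench), at top-face level. x to the detector's front (away from the robot, turned 17 to 40 degrees to its right), z up. The opening runs from x = -47 to +47.5 and y = -78 to +78 mm. Ledges 5 mm below the top face carry the cover: at both sides (|y| > 66) and the front (x > 38). Inside, nothing is higher than 46 mm below the top face.
- lip (a point): Middle of the lower edge of the lip: the opening's rear edge (x = -47 mm from its centre), where the detector's top sheet is 5 mm thick; this point is 5 mm below the top face. Axes as the opening. The space behind and under it is free for 28 mm back.
- cover_grip (a point): Centre of the loose cover's grip: a straight grey rib rising square from the middle of the cover's white top face, 12 mm thick along x, 80 mm long along y, 32 mm high; this point is 16 mm above the top face. x points from the tabs to the cover's front edge, z out of its top face. Cover about 0.25 kg; it starts standing level on the bench, top face 40 mm up.
- cover_plate (a point): Centre of the top face of the cover's plate, axes as the grip. The plate is 90 mm (x) by 150 mm (y) by 5 mm. Fully home, this point coincides with the centre of the opening, axes parallel, top faces flush.
- cover_tabs (a point): Midway between the tips of the two steel tabs on the cover's rear edge, on their upper face: 59 mm behind (-x) and 7 mm below the centre of the plate's top face. They stick out 14 mm beyond the plate, are 4 mm thick, 30 mm wide, centred at y = +-40, and lie 2 mm lower than the plate's underside. Axes as the grip.
- cover: The whole cover. Origin: centre of its underside, 40 mm below the top face; axes as the grip. A skirt under the plate reaches 40 mm below the top face: front wall with outer face at x = +26, side walls with outer faces at y = +-60 from x = -40 to +26. Skirt and tabs keep it from going in level: with the front edge 24 degrees or more higher (30 is easy) the tabs pass under the lip.
- catch (a joint): Sliding catch on the detector's top, just in front of the opening: 0 drawn back (open), 0.014 (m) at its stop, its plate then covering the cover's front edge by 9 mm. Slides level towards -x of the opening, needs about 1.5 N and stays where it is left.
- catch_knob (a point): Centre of the catch's upright black thumb piece: 14 mm (x) by 16 mm (y), 25 mm high, its foot 6 mm and its top 31 mm above the detector's top face, standing on the catch plate (42 x 36 mm, between two guides 9 mm high). When open it is 72 mm in front of the centre of the opening (same axes as the opening).
- solvent_bottle: Bystander: clear glass bottle with a blue cap, 70 mm across, 160 mm tall. Origin: centre of the underside.
- amber_bottle: Bystander: amber glass bottle with a black cap, 56 mm across, 120 mm tall. Origin: centre of the underside.
- screwdriver: Bystander: screwdriver, 190 mm long, lying on the bench. Origin: centre of the underside.
- spanner: Bystander: open-ended spanner, 140 mm long, lying on the bench. Origin: centre of the underside.
- old_lamp: Bystander: the used lamp lying on the bench: glass tube on a metal and ceramic foot, about 85 mm long, 35 mm wide, 34 mm high. Origin: centre of the underside.
- syringe: Bystander: plastic syringe, 150 mm long, 24 mm high, lying on the bench. Origin: centre of the underside.
- jar: Bystander: small amber jar with a white cap, 44 mm across, 60 mm tall, standing on the front part of the detector's top. Origin: centre of the underside.
- vial_rack: Bystander: rack of small vials, 75 x 150 mm, 48 mm high. Origin: centre of the underside.
Things that resemble listed ones, but are neither listed nor needed, are in the scene too. What is shaped like the cover but brown or orange is not meant.

How it is judged:
By the outcome, as a careful person would: the job done as asked, in the order asked, and still so for the second after the job is handed in, with the robot touching nothing.
It also fails if it takes over 51 s, if anything falls off the work surface, if the arm or the gripper's body presses on something with over 40 N, if the wrist force passes 120 N, or if a joint passes its speed limit or range.

## Working session

There is one attempt and no reset: what is moved stays moved. The work goes in short steps, Python scripts to look and compute and a tool call to move; the robot and the scene stay as the last step left them, time stands still between calls to the robot, and variables do not carry over. Pictures are saved under pics/ and viewed, and the job is handed in when it is done.

Besides the shell and the picture viewer there is one more tool, called after ">>>" as name(argument=value, ...), one argument or row to a line, values as JSON. step_arm: Moves the arm, as the interface text tells. Its arguments: {"type":"object","properties":{"deltas":{"type":"array","items":{"type":"array","items":{"type":"number"}}},"force":{"type":"number"}},"required":["deltas"]}

```bash
mkdir -p pics; ls
python3 - <<'E'
from cell import monitor, cams, ctrl
import cv2, numpy as np
np.set_printoptions(precision=4,suppress=True)
for n in ("side","top"):
    cv2.imwrite(f"pics/{n}0.png",cams.snapshot(n)); i=cams.camera_info(n); print(n,i["mtx"],i["k1"],i["T"])
print(monitor.read_state(), ctrl.pinch_z, dir(ctrl))
E
```

```text
pics
side [[454.092    0.     318.3215]
 [  0.     454.092  232.094 ]
 [  0.       0.       1.    ]] -0.0026532344267712043 [[ 0.941  -0.2594  0.2173  0.2194]
 [-0.3383 -0.6999  0.629  -0.9045]
 [-0.0111 -0.6654 -0.7464  1.1222]
 [ 0.      0.      0.      1.    ]]
top [[623.5459   0.     311.2117]
 [  0.     623.5459 232.4022]
 [  0.       0.       1.    ]] -0.20549035537224478 [[ 0.01   -0.9915  0.13    0.3157]
 [-0.9999 -0.0103 -0.002  -0.0519]
 [ 0.0033 -0.1299 -0.9915  1.6377]
 [ 0.      0.      0.      1.    ]]
{'time_s': 0.1, 'joints': array([-1.3351,  0.0879,  1.3722,  0.    ,  1.6836, -0.1031]), 'dq': array([-0.0002, -0.0035, -0.0027,  0.0013,  0.0004, -0.0004]), 'joint_efforts': array([  0.0028, -35.3014, -31.4219,   0.    ,   0.008 ,   0.    ]), 'eef_pos': array([ 0.1827, -0.5183,  0.2302]), 'orientation': array([-3.1396, -0.0002,  0.3388]), 'ft_force': array([ 0.112 , -0.3103, -0.7521]), 'wrist_torque': array([-0.0132, -0.0409, -0.0144]), 'opening': 0.08527972158817397} 0.0187 ['Unreachable', '__class__', '__delattr__', '__dict__', '__dir__', '__doc__', '__eq__', '__format__', '__ge__', '__getattribute__', '__getstate__', '__gt__', '__hash__', '__init__', '__init_subclass__', '__le__', '__lt__', '__module__', '__ne__', '__new__', '__reduce__', '__reduce_ex__', '__repr__', '__setattr__', '__sizeof__', '__str__', '__subclasshook__', '__weakref__', 'pinch_z']
```

View pics/side0.png

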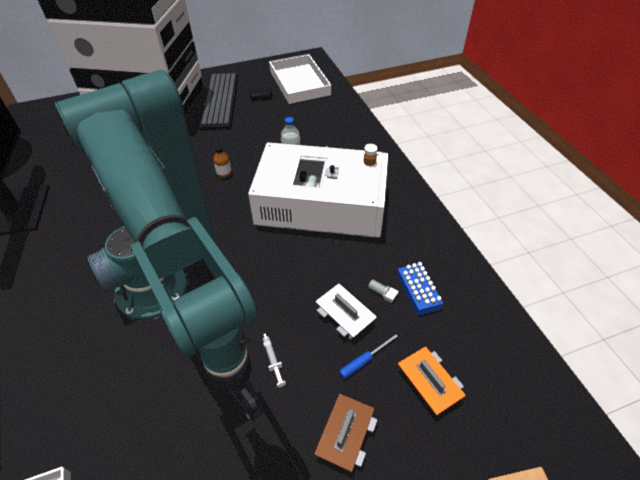

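View pics/top0.png

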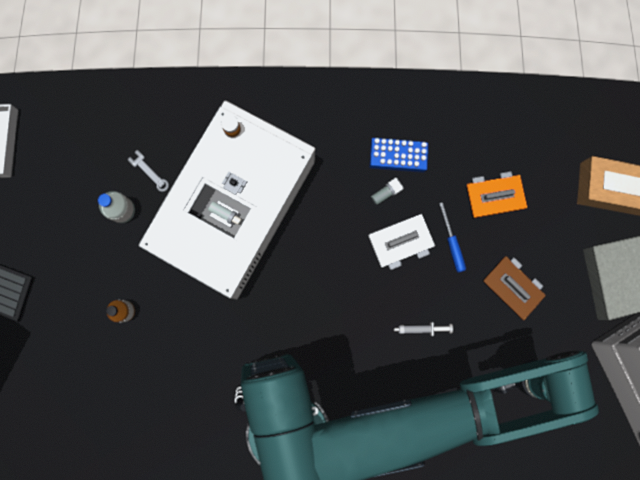

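```bash
cat > h.py <<'E'
from cell import monitor, cams, ctrl
import cv2, numpy as np
np.set_printoptions(precision=4,suppress=True)
def ray(n,px):
    i=cams.camera_info(n); px=np.atleast_2d(np.array(px,float)); K=i["mtx"]
    d=(px-[K[0,2],K[1,2]])/K[0,0]; u=d.copy()
    for _ in range(30): u=d/(1+i["k1"]*(u**2).sum(1,keepdims=True))
    R=np.array(i["T"]); return R[:3,3], np.c_[u,np.ones(len(u))]@R[:3,:3].T
def plane(n,px,z):
    o,d=ray(n,px); return o+d*((z-o[2])/d[:,2:3])
def proj(n,P):
    i=cams.camera_info(n); T=np.array(i["T"]); P=(np.atleast_2d(P)-T[:3,3])@T[:3,:3]
    u=P[:,:2]/P[:,2:]; u=u*(1+i["k1"]*(u**2).sum(1,keepdims=True)); K=i["mtx"]; return u*K[0,0]+[K[0,2],K[1,2]]
E
python3 - <<'E'
import cv2
t=cv2.imread("pics/top0.png"); s=cv2.imread("pics/side0.png")
def z(im,x0,y0,x1,y1,f,n): cv2.imwrite(n,cv2.resize(im[y0:y1,x0:x1],None,fx=f,fy=f,interpolation=cv2.INTER_CUBIC))
z(t,360,205,450,275,8,"pics/z1.png"); z(t,130,95,330,305,2.8,"pics/z2.png"); z(t,180,160,260,245,7,"pics/z2b.png")
z(s,240,135,400,245,5,"pics/z3.png"); z(s,310,275,385,345,8,"pics/z4.png")
E
```

```text
(no output)
```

View pics/z1.png

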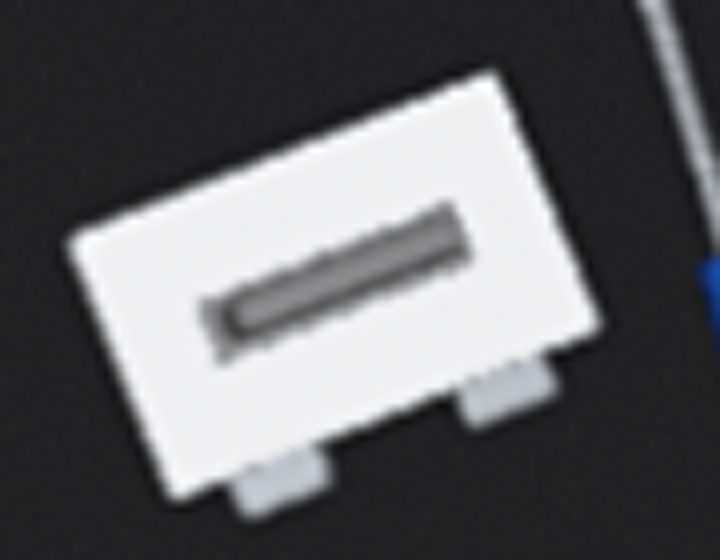

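View pics/z2b.png

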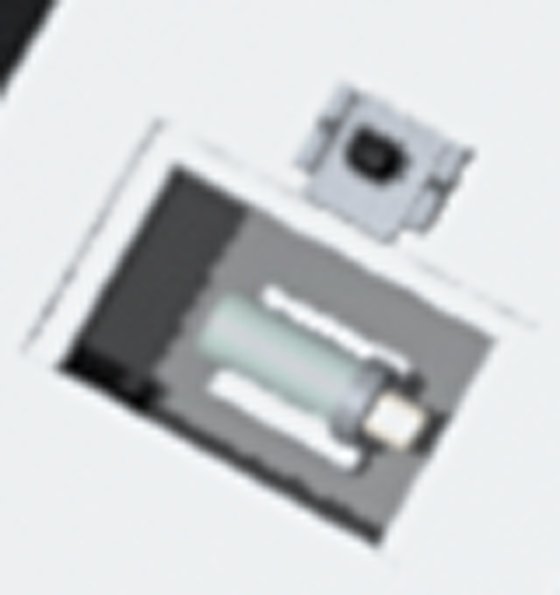

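View pics/z3.png

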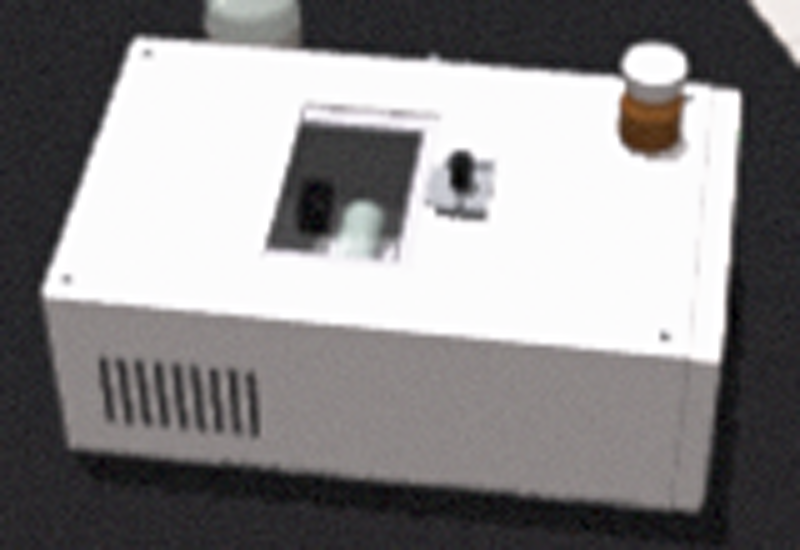

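View pics/z4.png

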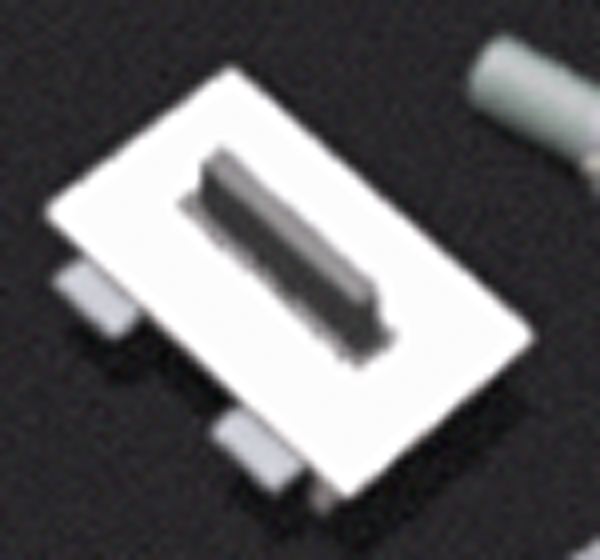

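View pics/z2.png

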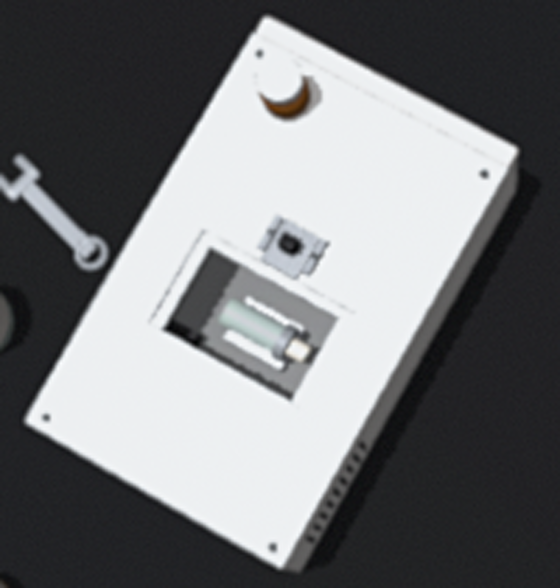

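```bash
cat > m.py <<'E'
from h import *
t=cv2.imread("pics/top0.png"); s=cv2.imread("pics/side0.png")
def un(px,f,x0,y0): return (np.array(px,float)+.5)/f-.5+[x0,y0]
# cover plate corners by mask
def quad(n,im,box,lo):
    x0,y0,x1,y1=box; m=((im[y0:y1,x0:x1].min(2)>lo)).astype(np.uint8)
    m=cv2.morphologyEx(cv2.resize(m*255,None,fx=8,fy=8,interpolation=cv2.INTER_LINEAR)//128,cv2.MORPH_OPEN,np.ones((25,25)))
    c=max(cv2.findContours(m,0,1)[0],key=cv2.contourArea); h=cv2.convexHull(c)
    q=cv2.approxPolyDP(h,30,True)[:,0]
    return un(q,8,x0,y0)
for n,im,b,lo in(("top",t,(360,205,450,275),215),("side",s,(310,275,385,345),225)):
    q=quad(n,im,b,lo); P=plane(n,q,.04); print(n,q.round(1).tolist()); print(P[:,:2]); c=P.mean(0); print("c",c, [np.linalg.norm(P[i]-P[i-1]).round(4) for i in range(len(P))],[np.degrees(np.arctan2(*(P[i]-P[i-1])[[1,0]])).round(2) for i in range(len(P))])
# opening outer corners top z .15 : FL,FR,RL,RR
P=plane("top",un([[160,120],[535,325],[25,350]],7,180,160),.15);print("open",P)
f=P[1]-P[0];print(np.linalg.norm(f),np.linalg.norm(P[2]-P[0]),np.degrees(np.arctan2(f[1],f[0]))+90, np.degrees(np.arctan2(*(P[0]-P[2])[[1,0]])), (P[1]+P[2])/2)
P=plane("top",un([[175,163],[497,342],[380,547],[60,370]],7,180,160),.145);print("inner",P)
# side opening outer: rear-left(303,103) front-left(440,115)? front/rear right
P=plane("side",un([[305,103],[265,250],[440,115],[400,262]],5,240,135),.15);print("side",P)
# detector corners
P=plane("top",un([[265,15],[520,152],[290,570],[25,420]],2.8,130,95),.15);print("det top",P,P.mean(0))
P=plane("side",un([[137,38],[742,90],[720,362],[42,297]],5,240,135),.15);print("det side",P,P.mean(0))
# knob top
print("knob top",plane("top",un([375,150],7,180,160),.181),plane("side",un([462,158],5,240,135),.179))
E
python3 m.py
```

```text
top [[421.4, 215.2], [432.4, 245.4], [380.9, 264.4], [370.6, 233.9]]
[[ 0.5734 -0.3426]
 [ 0.4942 -0.3705]
 [ 0.4437 -0.2355]
 [ 0.5227 -0.2088]]
c [ 0.5085 -0.2894  0.04  ] [np.float64(0.1431), np.float64(0.084), np.float64(0.1441), np.float64(0.0833)] [np.float64(-69.23), np.float64(-160.58), np.float64(110.49), np.float64(18.71)]
side [[336.9, 284.6], [374.4, 314.9], [354.6, 334.8], [317.2, 302.6]]
[[ 0.5162 -0.2025]
 [ 0.5759 -0.3323]
 [ 0.5011 -0.3696]
 [ 0.4419 -0.2405]]
c [ 0.5088 -0.2862  0.04  ] [np.float64(0.0834), np.float64(0.1428), np.float64(0.0835), np.float64(0.1421)] [np.float64(27.09), np.float64(-65.32), np.float64(-153.44), np.float64(114.63)]
open [[0.6457 0.2134 0.15  ]
 [0.5738 0.0796 0.15  ]
 [0.5636 0.258  0.15  ]]
0.15184865034782502 0.09344047443765555 -28.24202890337976 -28.517534274823973 [0.5687 0.1688 0.15  ]
inner [[0.6314 0.2083 0.145 ]
 [0.5686 0.0931 0.145 ]
 [0.4964 0.1321 0.145 ]
 [0.5574 0.2463 0.145 ]]
side [[0.5641 0.2635 0.15  ]
 [0.4942 0.1328 0.15  ]
 [0.6451 0.2196 0.15  ]
 [0.5706 0.0924 0.15  ]]
det top [[ 0.8433  0.1665  0.15  ]
 [ 0.7177 -0.0631  0.15  ]
 [ 0.3503  0.1295  0.15  ]
 [ 0.4761  0.3655  0.15  ]] [0.5969 0.1496 0.15  ]
det side [[ 0.4767  0.3728  0.15  ]
 [ 0.8462  0.1726  0.15  ]
 [ 0.721  -0.0581  0.15  ]
 [ 0.3511  0.1402  0.15  ]] [0.5987 0.1569 0.15  ]
knob top [[0.6287 0.1332 0.181 ]] [[0.6304 0.1407 0.179 ]]
```

```bash
cat > m2.py <<'E'
from m import *
print("=====")
def fit2(M,P): # model->world 2d rigid
    M=np.array(M,float);a=M-M.mean(0);b=P[:,:2]-P[:,:2].mean(0)
    th=np.arctan2((a[:,0]*b[:,1]-a[:,1]*b[:,0]).sum(),(a*b).sum())
    R=np.array([[np.cos(th),-np.sin(th)],[np.sin(th),np.cos(th)]]);o=P[:,:2].mean(0)-R@M.mean(0)
    return o,np.degrees(th),np.linalg.norm(M@R.T+o-P[:,:2],axis=1)
C=[[.045,.075],[.045,-.075],[-.045,-.075],[-.045,.075]]
print("cov top",fit2(C,plane("top",un([[66,238],[496,66],[605,325],[175,504]],8,360,205),.04)))
print("cov side",fit2(C,plane("side",un([[232,63],[537,335],[349,498],[43,212]],8,310,275),.04)))
print("open top",fit2([[.0475,.078],[.0475,-.078],[-.047,.078]],plane("top",un([[160,120],[535,325],[25,350]],7,180,160),.15)))
print("inner top",fit2([[.038,.066],[.038,-.066],[-.047,-.066],[-.047,.066]],plane("top",un([[175,163],[497,342],[380,547],[60,370]],7,180,160),.145)))
D=[[.21,.13],[.21,-.13],[-.21,-.13],[-.21,.13]]
print("det top",fit2(D,plane("top",un([[265,15],[520,152],[288,570],[25,420]],2.8,130,95),.15)))
print("det side",fit2(D,plane("side",un([[742,90],[720,362],[42,297],[137,38]],5,240,135),.15)))
E
python3 m2.py | sed -n '/=====/,$p'
```

```text
=====
cov top (array([ 0.508 , -0.2898]), np.float64(22.486136524231707), array([0.0018, 0.0019, 0.0015, 0.0023]))
cov side (array([ 0.509 , -0.2858]), np.float64(22.25512407757607), array([0.0025, 0.0008, 0.0016, 0.0013]))
open top (array([0.568 , 0.1682]), np.float64(-28.11712746635837), array([0.0016, 0.0026, 0.0013]))
inner top (array([0.5674, 0.1678]), np.float64(-28.176540680006415), array([0.0008, 0.0018, 0.0016, 0.0019]))
det top (array([0.5968, 0.15  ]), np.float64(-28.25347150510258), array([0.0013, 0.0027, 0.0037, 0.0031]))
det side (array([0.5987, 0.1569]), np.float64(-28.351265599239337), array([0.0014, 0.0012, 0.0023, 0.0021]))
```

>>> step_arm(
  deltas=[
    [0, 0, 0, 0, 0, -0.116, -1],
    [0, 0, 0, 0, 0, -0.116, -1],
    [0, 0, 0, 0, 0, -0.116, -1],
    [0, 0, 0, 0, 0, -0.116, -1],
    [0, 0, 0, 0, 0, -0.116, -1],
    [0, 0, 0, 0, 0, -0.116, -1],
    [0, 0, 0, 0, 0, -0.116, -1],
  ],
)

```text
time_s: 0.68
eef_pos: [0.1827, -0.5184, 0.2306]
orientation: [-3.141, -0.001, 1.157]
ft_force: [1.0, -0.7, 0.6]
opening: 0.0856
```

>>> step_arm(
  deltas=[
    [0, 0, 0, 0, 0, -0.116, -1],
    [0, 0, 0, 0, 0, -0.116, -1],
    [0, 0, 0, 0, 0, -0.116, -1],
    [0, 0, 0, 0, 0, -0.116, -1],
    [0, 0, 0, 0, 0, -0.116, -1],
    [0, 0, 0, 0, 0, -0.116, -1],
    [0, 0, 0, 0, 0, -0.116, -1],
  ],
)

```text
time_s: 1.27
eef_pos: [0.1827, -0.5185, 0.2306]
orientation: [3.141, -0.001, 1.968]
ft_force: [-0.9, 0.6, -0.5]
opening: 0.0854
```

```bash
cat > g.py <<'E'
from h import *
from scipy.spatial.transform import Rotation as Ro
def tool():
    s=monitor.read_state(); return np.array(s["eef_pos"]),Ro.from_euler("xyz",s["orientation"]),s
def togo(pos=None,R=None):
    p,r,s=tool(); 
    print("t",round(s["time_s"],2),"p",p,"rpy deg",np.degrees(s["orientation"]),"F",np.round(s["ft_force"],1),"M",np.round(s["wrist_torque"],2),"open",round(s["opening"],4)); print("j",s["joints"])
    if pos is not None: print("shift in tool axes",r.inv().apply(np.array(pos)-p), np.linalg.norm(np.array(pos)-p))
    if R is not None: print("turn in tool axes",(r.inv()*R).as_rotvec())
def covR(yaw,tilt=0): # tool orientation for cover yaw/tilt(front up) deg
    Rc=Ro.from_euler("z",yaw,degrees=True)*Ro.from_euler("y",-tilt,degrees=True)
    M=Rc.as_matrix(); return Ro.from_matrix(np.c_[M[:,1],M[:,0],-M[:,2]])
E
python3 -c "
from g import *
togo([.5085,-.288,.15],covR(22.4))"
```

```text
t 1.27 p [ 0.1827 -0.5185  0.2306] rpy deg [179.9866  -0.0742 112.7842] F [-0.9  0.6 -0.5] M [ 0.01  0.02 -0.02] open 0.0854
j [-1.3351  0.0877  1.3716  0.      1.6836 -1.7328]
shift in tool axes [0.0862 0.3896 0.0808] 0.40711691338387684
turn in tool axes [ 0.0002 -0.0013  0.0067]
```

>>> step_arm(
  deltas=[
    [0.006, 0.028, 0.0057, 0, 0, 0, -1],
    [0.006, 0.028, 0.0057, 0, 0, 0, -1],
    [0.006, 0.028, 0.0057, 0, 0, 0, -1],
    [0.006, 0.028, 0.0057, 0, 0, 0, -1],
    [0.006, 0.028, 0.0057, 0, 0, 0, -1],
    [0.006, 0.028, 0.0057, 0, 0, 0, -1],
    [0.006, 0.028, 0.0057, 0, 0, 0, -1],
  ],
)

```text
time_s: 1.85
eef_pos: [0.3487, -0.4038, 0.1906]
orientation: [-3.141, -0.001, 1.963]
ft_force: [0.6, 0.7, 0.5]
opening: 0.0857
```

>>> step_arm(
  deltas=[
    [0.006, 0.028, 0.0057, 0, 0, 0, -1],
    [0.006, 0.028, 0.0057, 0, 0, 0, -1],
    [0.006, 0.028, 0.0057, 0, 0, 0, -1],
    [0.006, 0.028, 0.0057, 0, 0, 0, -1],
    [0.006, 0.028, 0.0057, 0, 0, 0, -1],
    [0.006, 0.028, 0.0057, 0, 0, 0, -1],
    [0.006, 0.028, 0.0057, 0, 0, 0, -1],
    [0, 0, 0, 0, 0, 0, -1],
  ],
)

```text
time_s: 2.52
eef_pos: [0.5156, -0.2874, 0.149]
orientation: [3.141, -0.004, 1.968]
ft_force: [-0.3, -0.4, 0.2]
opening: 0.0855
```

```bash
python3 -c "
from g import *
t=cams.snapshot('top');s=cams.snapshot('side')
cv2.imwrite('pics/t1.png',t);cv2.imwrite('pics/s1.png',s)
togo([.5085,-.288,.15],covR(22.4))
p,r,_=tool()
print(proj('top',p),proj('side',p))
x,y=proj('top',p)[0].astype(int);X,Y=proj('side',p)[0].astype(int)
f=lambda im,x,y:cv2.resize(im[y-50:y+50,x-50:x+50],(600,600),interpolation=2)
a=f(s,X,Y);cv2.circle(a,(300,300),3,(0,0,255),-1);b=f(t,x,y);print(x,y,X,Y)
cv2.imwrite('pics/s1z.png',a);cv2.imwrite('pics/t1z.png',b)
"
```

```text
t 2.62 p [ 0.5131 -0.2904  0.1503] rpy deg [-179.8996   -0.1009  112.5838] F [ 0.4  0.3 -0.2] M [ 0.01 -0.04 -0.04] open 0.0857
j [-0.6109  0.205   1.3988 -0.0005  1.5402 -1.005 ]
shift in tool axes [ 0.0039 -0.0033  0.0003] 0.005131848888333457
turn in tool axes [-0.0018 -0.0018  0.0032]
[[408.5492 232.416 ]] [[348.9868 286.4602]]
408 232 348 286
```

View pics/s1z.png

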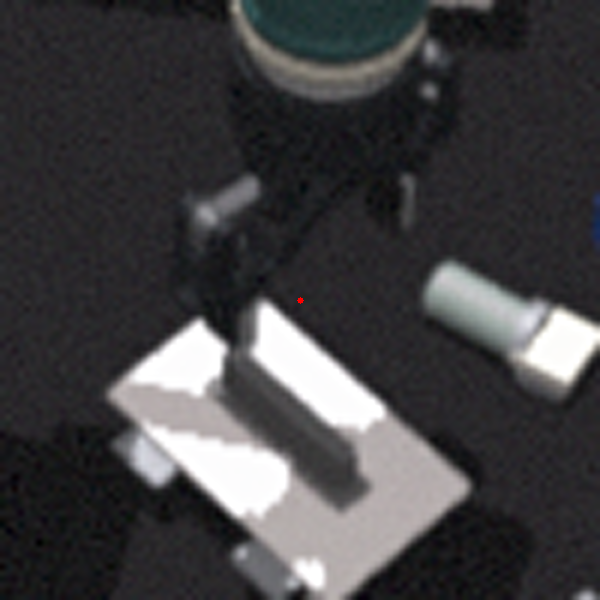

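View pics/t1z.png

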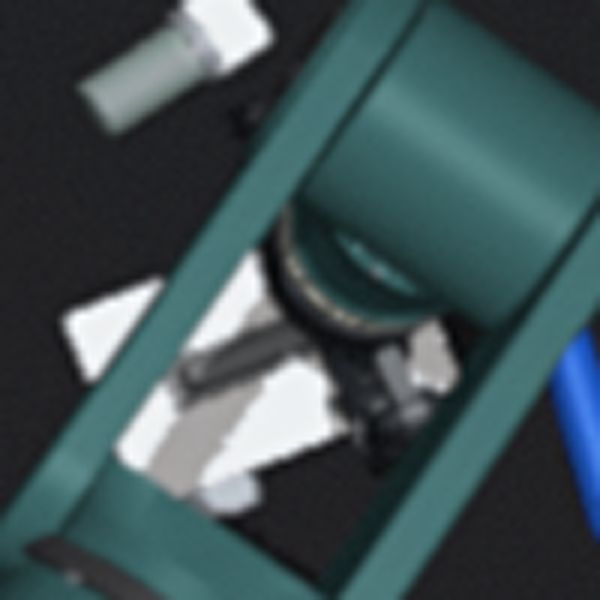

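>>> step_arm(
  deltas=[
    [0.004, -0.003, 0.008, 0, 0, 0, -1],
    [0, 0, 0.015, 0, 0, 0, -1],
    [0, 0, 0.015, 0, 0, 0, -1],
    [0, 0, 0.015, 0, 0, 0, -1],
    [0, 0, 0.015, 0, 0, 0, -1],
    [0, 0, 0.015, 0, 0, 0, -1],
    [0, 0, 0.015, 0, 0, 0, -1],
    [0, 0, 0.007, 0, 0, 0, -1],
  ],
)

```text
time_s: 3.28
eef_pos: [0.506, -0.2889, 0.044]
orientation: [-3.139, -0.003, 1.961]
ft_force: [0.8, 0.2, 0.6]
opening: 0.0854
```

>>> step_arm(
  deltas=[
    [0, 0, 0, 0, 0, 0, -1],
    [0, 0, 0, 0, 0, 0, -1],
  ],
)

```text
time_s: 3.45
eef_pos: [0.5078, -0.2893, 0.0465]
orientation: [-3.141, -0.0, 1.962]
ft_force: [0.2, -0.2, 0.9]
opening: 0.0858
```

```bash
python3 -c "
from g import *
s=cams.snapshot('side')
cv2.imwrite('pics/s2z.png',cv2.resize(s[250:350,295:395],(600,600),interpolation=2))
togo([.5085,-.288,.044],covR(22.4))
"
```

```text
t 3.5 p [ 0.5086 -0.2895  0.0474] rpy deg [179.9676   0.0679 112.4058] F [ 0.1 -0.2  0.3] M [0.04 0.01 0.03] open 0.0857
j [-0.6143  0.2683  1.5355 -0.0002  1.3365 -1.0054]
shift in tool axes [0.0015 0.0005 0.0034] 0.0036976430416834813
turn in tool axes [0.0006 0.0012 0.0001]
```

View pics/s2z.png

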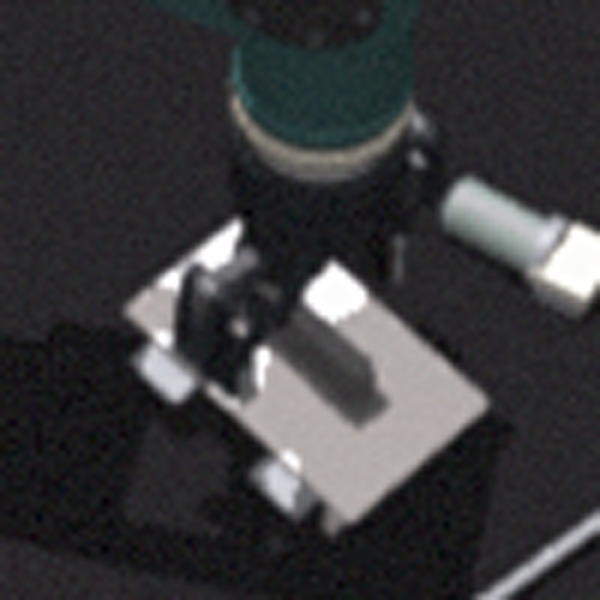

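>>> step_arm(
  deltas=[
    [0, 0, 0.002, 0, 0, 0, 1],
    [0, 0, 0, 0, 0, 0, 1],
    [0, 0, 0, 0, 0, 0, 1],
    [0, 0, 0, 0, 0, 0, 1],
    [0, 0, 0, 0, 0, 0, 1],
    [0, 0, 0, 0, 0, 0, 1],
    [0, 0, 0, 0, 0, 0, 1],
    [0, 0, 0, 0, 0, 0, 1],
  ],
  force=60,
)

```text
time_s: 4.17
eef_pos: [0.5086, -0.2889, 0.0447]
orientation: [-3.141, 0.0, 1.963]
ft_force: [-1.3, -0.0, 0.0]
opening: 0.011
```

>>> step_arm(
  deltas=[
    [0, 0, 0, 0, 0, 0, 1],
    [0, 0, 0, 0, 0, 0, 1],
    [0, 0, 0, 0, 0, 0, 1],
    [0, 0, 0, 0, 0, 0, 1],
  ],
)

```text
time_s: 4.5
eef_pos: [0.5086, -0.2889, 0.0446]
orientation: [-3.141, 0.0, 1.963]
ft_force: [-1.8, 0.1, 1.8]
opening: 0.0111
```

```bash
python3 -c "
from g import *
s=cams.snapshot('side')
cv2.imwrite('pics/s3z.png',cv2.resize(s[250:350,295:395],(600,600),interpolation=2))
togo([.5085,-.288,.26],covR(22.4))
"
```

```text
t 4.55 p [ 0.5086 -0.2889  0.0446] rpy deg [-179.9832    0.0079  112.4615] F [-1.4 -0.3  1.4] M [-0.05  0.22  0.01] open 0.0107
j [-0.6134  0.2711  1.5379 -0.0003  1.3327 -1.0053]
shift in tool axes [ 0.0008  0.0002 -0.2154] 0.215377250370467
turn in tool axes [-0.0003  0.0001  0.0011]
```

View pics/s3z.png

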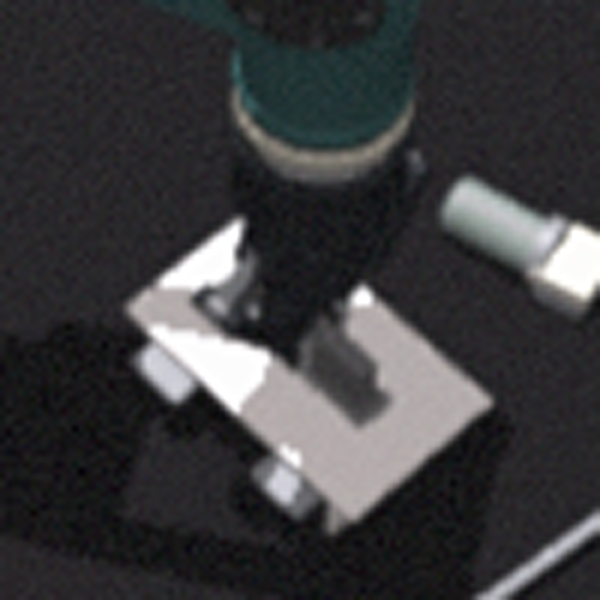

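>>> step_arm(
  deltas=[
    [0, 0, -0.01, 0, 0, 0, 1],
    [0, 0, -0.02, 0, 0, 0, 1],
    [0, 0, -0.03, 0, 0, 0, 1],
    [0, 0, -0.04, 0, 0, 0, 1],
    [0, 0, -0.04, 0, 0, 0, 1],
    [0, 0, -0.04, 0, 0, 0, 1],
    [0, 0, -0.04, 0, 0, 0, 1],
    [0, 0, -0.03, 0, 0, 0, 1],
  ],
)

```text
time_s: 5.22
eef_pos: [0.509, -0.2886, 0.2988]
orientation: [3.139, 0.003, 1.963]
ft_force: [0.6, -0.9, -2.5]
opening: 0.0106
```

>>> step_arm(
  deltas=[
    [0, 0, 0, 0, 0, 0.11, 1],
    [0, 0, 0, 0, 0, 0.11, 1],
    [0, 0, 0, 0, 0, 0.11, 1],
    [0, 0, 0, 0, 0, 0.11, 1],
    [0, 0, 0, 0, 0, 0.11, 1],
    [0, 0, 0, 0, 0, 0.11, 1],
    [0, 0, 0, 0, 0, 0.11, 1],
    [0, 0, 0, 0, 0, 0.113, 1],
  ],
)

```text
time_s: 5.88
eef_pos: [0.5087, -0.2884, 0.2942]
orientation: [-3.141, -0.001, 1.075]
ft_force: [0.9, 0.1, -2.5]
opening: 0.0106
```

>>> step_arm(
  deltas=[
    [0, 0, 0, -0.1, 0, 0, 1],
    [0, 0, 0, -0.1, 0, 0, 1],
    [0, 0, 0, -0.1, 0, 0, 1],
    [0, 0, 0, -0.1, 0, 0, 1],
    [0, 0, 0, -0.124, 0, 0, 1],
    [0, 0, 0, 0, 0, 0, 1],
    [0, 0, 0, 0, 0, 0, 1],
  ],
)

```text
time_s: 6.47
eef_pos: [0.5065, -0.2872, 0.2916]
orientation: [2.625, -0.001, 1.08]
ft_force: [0.1, -0.9, -0.5]
opening: 0.0107
```

```bash
cat >> g.py <<'E'
def target(a,Pz,tilt,y=0,o=(.5685,.170),yaw=-28.2,g=(0,0,.0046)):
    # P=(plate rear bottom edge) at opening coords (a,Pz) mm -> TCP position. g: plate centre in tool frame
    Rc=Ro.from_euler("z",yaw,degrees=True)*Ro.from_euler("y",-tilt,degrees=True); Rt=covR(yaw,tilt)
    P=np.array([o[0],o[1],.15])+Ro.from_euler("z",yaw,degrees=True).apply(np.array([a,y,Pz])/1000)
    c=P+Rc.apply([.045,0,.005]); return c-Rt.apply(g),Rt
E
python3 -c "
from g import *
s=cams.snapshot('side')
cv2.imwrite('pics/s4.png',s)
p,R=target(-33,60,30); print(p)
togo(p,R)
"
```

```text
[0.5695 0.1694 0.2408]
t 6.52 p [ 0.5085 -0.2886  0.2948] rpy deg [150.0895  -0.0074  61.8686] F [ 0.1 -0.3 -1.9] M [ 0.17  0.38 -0.02] open 0.0109
j [-0.6603 -0.2032  1.6066  0.0896  1.2237 -0.1776]
shift in tool axes [ 0.4327 -0.1675 -0.034 ] 0.465250019418292
turn in tool axes [-0.0016 -0.0007  0.001 ]
```

View pics/s4.png

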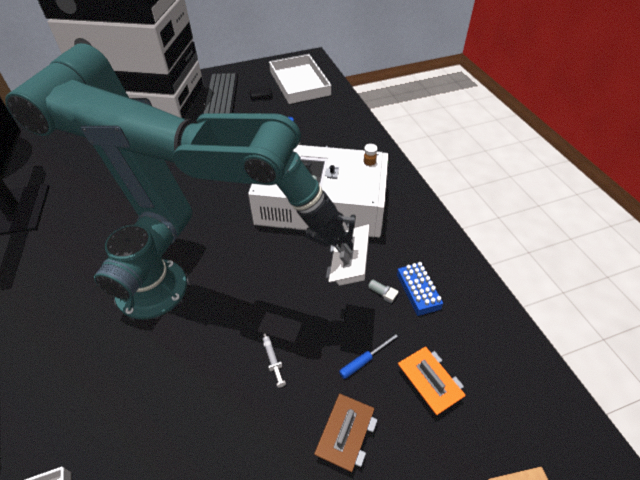

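```bash
python3 -c "
from g import *
p,R=target(-33,90,30); print(p)
togo(p,R)
"
```

```text
[0.5695 0.1694 0.2708]
t 6.52 p [ 0.5085 -0.2886  0.2948] rpy deg [150.0895  -0.0074  61.8686] F [ 0.1 -0.3 -1.9] M [ 0.17  0.38 -0.02] open 0.0109
j [-0.6603 -0.2032  1.6066  0.0896  1.2237 -0.1776]
shift in tool axes [ 0.4327 -0.1525 -0.06  ] 0.4627292043917916
turn in tool axes [-0.0016 -0.0007  0.001 ]
```

>>> step_arm(
  deltas=[
    [0.027, -0.0095, -0.0037, 0, 0, 0, 1],
    [0.027, -0.0095, -0.0037, 0, 0, 0, 1],
    [0.027, -0.0095, -0.0037, 0, 0, 0, 1],
    [0.027, -0.0095, -0.0037, 0, 0, 0, 1],
    [0.027, -0.0095, -0.0037, 0, 0, 0, 1],
    [0.027, -0.0095, -0.0037, 0, 0, 0, 1],
    [0.027, -0.0095, -0.0037, 0, 0, 0, 1],
    [0.027, -0.0095, -0.0037, 0, 0, 0, 1],
  ],
)

```text
time_s: 7.18
eef_pos: [0.5421, -0.0589, 0.2855]
orientation: [2.615, -0.002, 1.079]
ft_force: [0.2, 0.5, -3.3]
opening: 0.011
```

>>> step_arm(
  deltas=[
    [0.027, -0.0095, -0.0037, 0, 0, 0, 1],
    [0.027, -0.0095, -0.0037, 0, 0, 0, 1],
    [0.027, -0.0095, -0.0037, 0, 0, 0, 1],
    [0.027, -0.0095, -0.0037, 0, 0, 0, 1],
    [0.027, -0.0095, -0.0037, 0, 0, 0, 1],
    [0.027, -0.0095, -0.0037, 0, 0, 0, 1],
    [0.027, -0.0095, -0.0037, 0, 0, 0, 1],
    [0, 0, 0, 0, 0, 0, 1],
  ],
)

```text
time_s: 7.85
eef_pos: [0.5693, 0.1463, 0.2726]
orientation: [2.619, -0.005, 1.085]
ft_force: [0.6, -0.4, -2.6]
opening: 0.0109
```

>>> step_arm(
  deltas=[
    [0.02, -0.0075, -0.0037, 0, 0, 0, 1],
    [0.006, -0.002, 0, 0, 0, 0, 1],
    [0, 0, 0, 0, 0, 0, 1],
    [0, 0, 0, 0, 0, 0, 1],
    [0, 0, 0, 0, 0, 0, 1],
  ],
)

```text
time_s: 8.27
eef_pos: [0.5704, 0.1667, 0.2703]
orientation: [2.617, 0.0, 1.079]
ft_force: [0.4, 0.2, -1.9]
opening: 0.0108
```

```bash
python3 -c "
from g import *
s=cams.snapshot('side');t=cams.snapshot('top')
cv2.imwrite('pics/s5.png',cv2.resize(s[100:240,240:400],None,fx=5,fy=5,interpolation=2)[:600])
cv2.imwrite('pics/s5r.png',s);cv2.imwrite('pics/t5r.png',t)
cv2.imwrite('pics/t5.png',cv2.resize(t[130:250,150:310],None,fx=5,fy=5,interpolation=2))
p,R=target(-33,90,30); print(p)
togo(p,R)
"
```

```text
[0.5695 0.1694 0.2708]
t 8.37 p [0.57   0.1664 0.2701] rpy deg [149.9564  -0.0038  61.781 ] F [-0.3 -1.1 -3.4] M [ 0.27  0.45 -0.04] open 0.0105
j [ 0.4026 -0.0435  1.5135 -0.4125  1.3445  0.9218]
shift in tool axes [ 0.0025 -0.0012 -0.0015] 0.0031813491353697263
turn in tool axes [ 0.0008  0.0001 -0.0003]
```

View pics/s5.png

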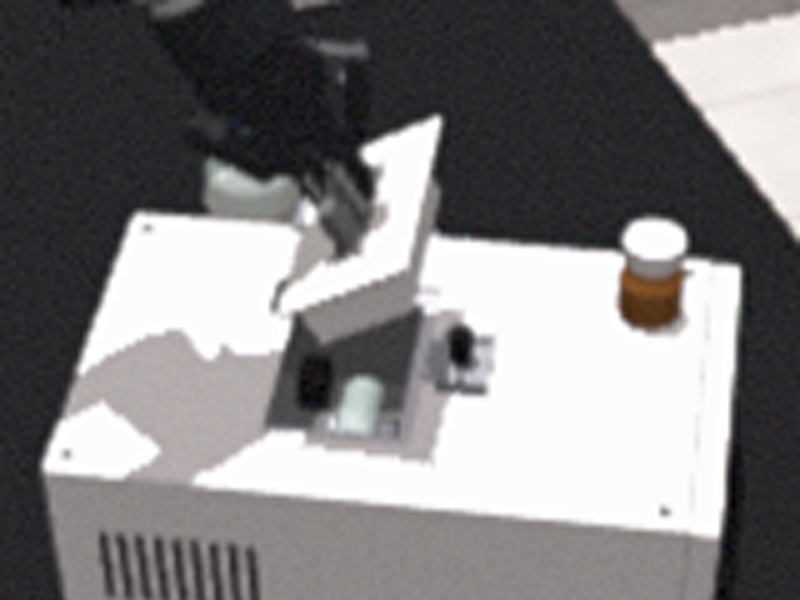

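View pics/t5.png

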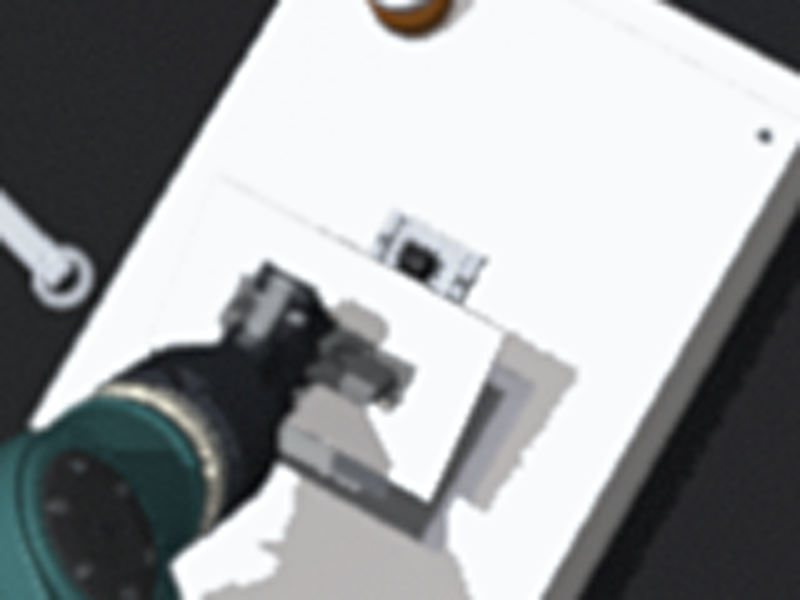

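```bash
cat > m3.py <<'E'
from g import *
def un(px,f,x0,y0): return (np.array(px,float)+.5)/f-.5+[x0,y0]
p,r,_=tool(); p=np.array([.57,.1664,.2701]); 
M=r.as_matrix(); Rc=np.c_[M[:,1],M[:,0],-M[:,2]]
c=p+M[:,2]*.0046
def off(n,px,loc):
    # world shift (in cover x,y axes, at loc's plane) of seen point from predicted
    o,d=ray(n,px); N=Rc[:,2]; P=c+Rc@np.array(loc)
    q=o+d*((N@(P-o))/(d@N))[:,None]; return (q-P)@Rc*1000
for nm,px,loc in (("FR",[411,277],[.045,-.075,0]),("RR",[277,311],[-.045,-.075,0]),("FL",[442,115],[.045,.075,0])):
    q=un(px,5,240,100); print("side",nm,q,off("side",q,loc))
for nm,px,loc in (("FR",[504,333],[.045,-.075,0]),("RR",[431,502],[-.045,-.075,0])):
    q=un(px,5,150,130); print("top",nm,q,off("top",q,loc))
E
python3 m3.py
```

```text
side FR [321.8 155. ] [[ 4.9619 -6.192  -0.    ]]
side RR [295.  161.8] [[-2.5438 11.3991 -0.    ]]
side FL [328.  122.6] [[ 0.4672  7.7416 -0.    ]]
top FR [250.4 196.2] [[ 0.9426 -0.2766  0.    ]]
top RR [235.8 230. ] [[ 0.7682 -1.6351 -0.    ]]
```

```bash
cat > m4.py <<'E'
from m3 import *
O=Ro.from_euler("z",-28.2,degrees=True)
for n,f,x0,y0,im in (("side",8,285,108,"pics/s5r.png"),("top",7,180,150,"pics/t5r.png")):
    a=cv2.imread(im)[y0:y0+75,x0:x0+100] if n=="side" else cv2.imread(im)[y0:y0+85,x0:x0+110]
    a=cv2.resize(a,None,fx=f,fy=f,interpolation=2)
    L=np.array([[45,75,0],[45,-75,0],[-45,-75,0],[-45,75,0],[40,-75,-5],[26,-60,-40],[-40,-60,-40]])/1000
    Pc=c+L@Rc.T; Po=np.array([.5677,.168,.15])+O.apply(np.array([[47.5,78,0],[47.5,-78,0],[-47,-78,0],[-47,78,0]])/1000)
    for P,col in((Pc,(0,0,255)),(Po,(0,160,0))):
        for u in proj(n,P): cv2.drawMarker(a,tuple(int(v) for v in (u-[x0,y0]+.5)*f-.5),col,0,14,1)
    cv2.imwrite(f"pics/ov_{n}.png",a)
E
python3 m4.py >/dev/null
```

```text
(no output)
```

View pics/ov_side.png

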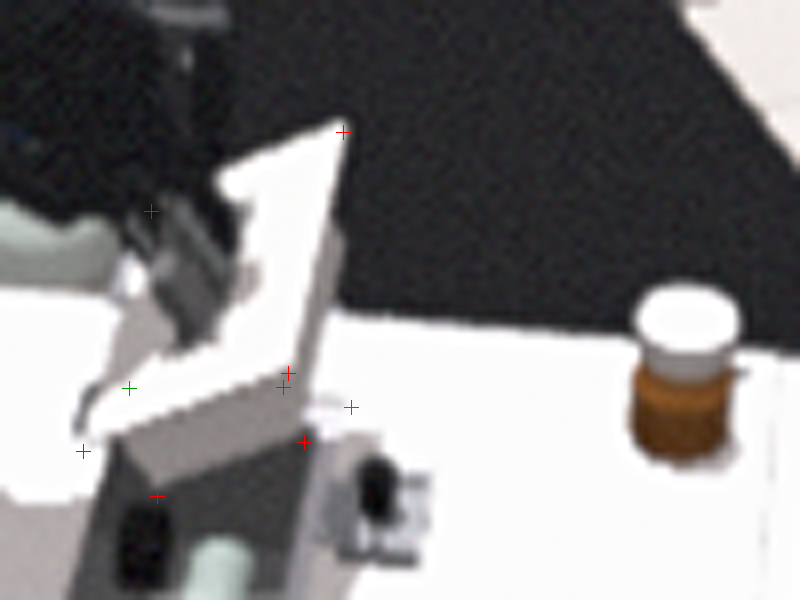

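View pics/ov_top.png

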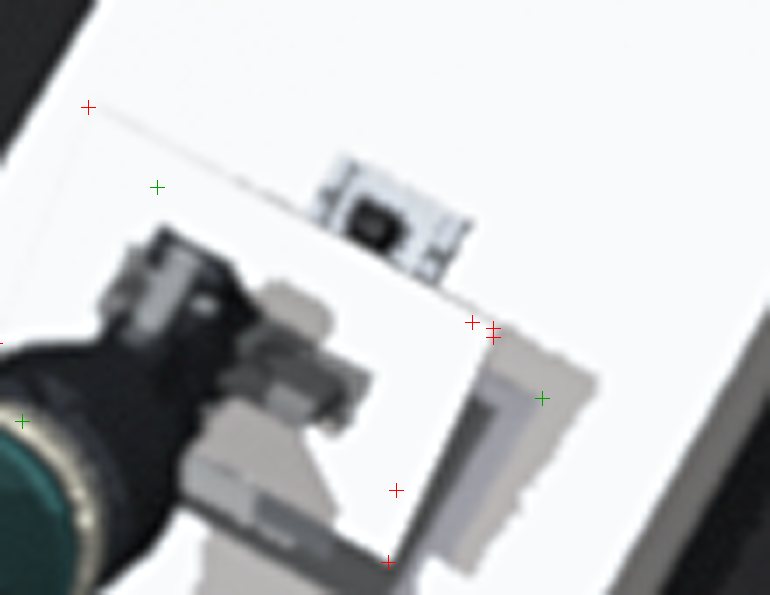

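```bash
sed -i 's/o=(.5685,.170)/o=(.5682,.1698)/' g.py; python3 -c "
from g import *
p,R=target(-33,18,30); print(p)
togo(p,R)
"
```

```text
[0.5692 0.1692 0.1988]
t 8.37 p [0.57   0.1664 0.2701] rpy deg [149.9564  -0.0038  61.781 ] F [-0.3 -1.1 -3.4] M [ 0.27  0.45 -0.04] open 0.0105
j [ 0.4026 -0.0435  1.5135 -0.4125  1.3445  0.9218]
shift in tool axes [ 0.0022 -0.0374  0.0607] 0.07139175622248375
turn in tool axes [ 0.0008  0.0001 -0.0003]
```

>>> step_arm(
  deltas=[
    [0.0022, -0.0074, 0.0117, 0, 0, 0, 1],
    [0, -0.0075, 0.0122, 0, 0, 0, 1],
    [0, -0.0075, 0.0122, 0, 0, 0, 1],
    [0, -0.0075, 0.0123, 0, 0, 0, 1],
    [0, -0.0075, 0.0123, 0, 0, 0, 1],
    [0, 0, 0, 0, 0, 0, 1],
    [0, 0, 0, 0, 0, 0, 1],
    [0, 0, 0, 0, 0, 0, 1],
  ],
)

```text
time_s: 9.03
eef_pos: [0.5693, 0.17, 0.1991]
orientation: [2.617, -0.001, 1.08]
ft_force: [0.0, -0.0, -2.0]
opening: 0.0112
```

```bash
cat > look.py <<'E'
import sys
from g import *
def un(px,f,x0,y0): return (np.array(px,float)+.5)/f-.5+[x0,y0]
k=sys.argv[1]
s=cams.snapshot('side');t=cams.snapshot('top')
cv2.imwrite(f'pics/s{k}r.png',s);cv2.imwrite(f'pics/t{k}r.png',t)
cv2.imwrite(f'pics/s{k}.png',cv2.resize(s[125:200,265:365],None,fx=8,fy=8,interpolation=2))
cv2.imwrite(f'pics/t{k}.png',cv2.resize(t[150:235,175:275],None,fx=7,fy=7,interpolation=2))
E
python3 look.py 6; python3 -c "
from g import *
p,R=target(-33,-2,30); print(p)
togo(p,R)
"
```

```text
[0.5692 0.1692 0.1788]
t 9.13 p [0.5697 0.1703 0.2001] rpy deg [149.8598  -0.1182  61.861 ] F [ 0.7  0.5 -2. ] M [0.25 0.45 0.02] open 0.0109
j [ 0.41   -0.015   1.6256 -0.4319  1.2161  0.9886]
shift in tool axes [-0.0012 -0.0106  0.0185] 0.021360430237449456
turn in tool axes [ 0.0024 -0.0023 -0.0001]
```

View pics/s6.png

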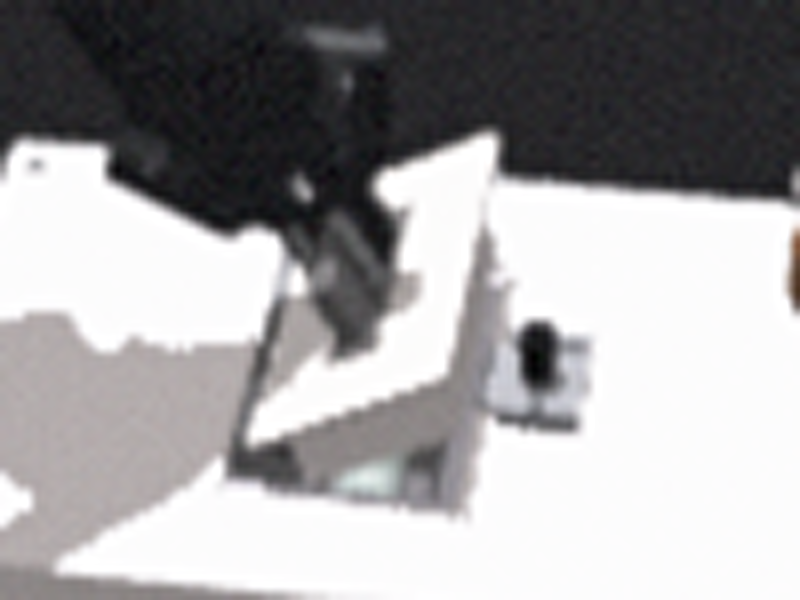

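View pics/t6.png

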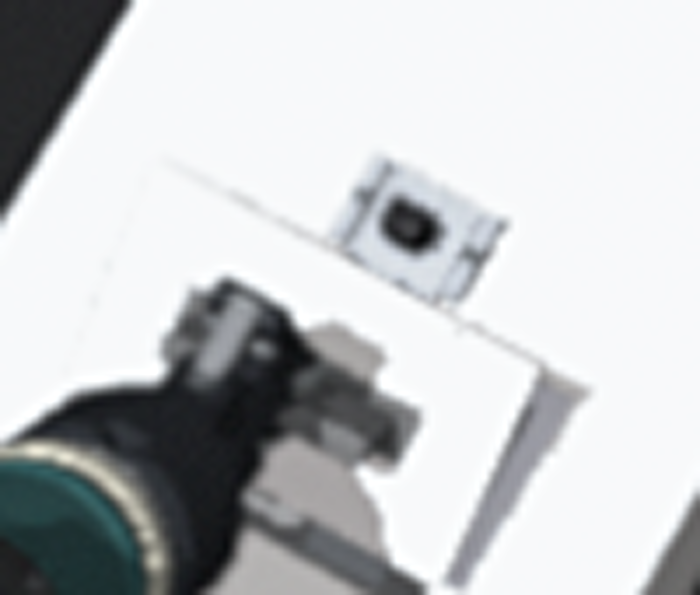

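>>> step_arm(
  deltas=[
    [-0.0012, -0.0036, 0.0063, 0, 0, 0, 1],
    [0, -0.0035, 0.006, 0, 0, 0, 1],
    [0, -0.0035, 0.006, 0, 0, 0, 1],
    [0, 0, 0, 0, 0, 0, 1],
    [0, 0, 0, 0, 0, 0, 1],
    [0, 0, 0, 0, 0, 0, 1],
  ],
)

```text
time_s: 9.63
eef_pos: [0.5682, 0.1691, 0.1769]
orientation: [2.618, 0.001, 1.08]
ft_force: [0.4, -0.2, -2.4]
opening: 0.0108
```

```bash
python3 look.py 7; python3 -c "
from g import *
p,R=target(-33,-2,30);togo(p,R)
p,R=target(-43,-3,30);togo(p,R)
"
```

```text
t 9.73 p [0.5684 0.1691 0.1773] rpy deg [149.9816   0.0089  61.8655] F [ 0.3  0.3 -1.9] M [ 0.16  0.39 -0.03] open 0.0108
j [ 0.4087 -0.0035  1.66   -0.4383  1.1768  1.0067]
shift in tool axes [ 0.0005  0.0014 -0.001 ] 0.0017732097550443564
turn in tool axes [ 0.0003 -0.0004  0.0011]
t 9.73 p [0.5684 0.1691 0.1773] rpy deg [149.9816   0.0089  61.8655] F [ 0.3  0.3 -1.9] M [ 0.16  0.39 -0.03] open 0.0108
j [ 0.4087 -0.0035  1.66   -0.4383  1.1768  1.0067]
shift in tool axes [ 0.0005 -0.0078 -0.0051] 0.009312167807822791
turn in tool axes [ 0.0003 -0.0004  0.0011]
```

View pics/s7.png

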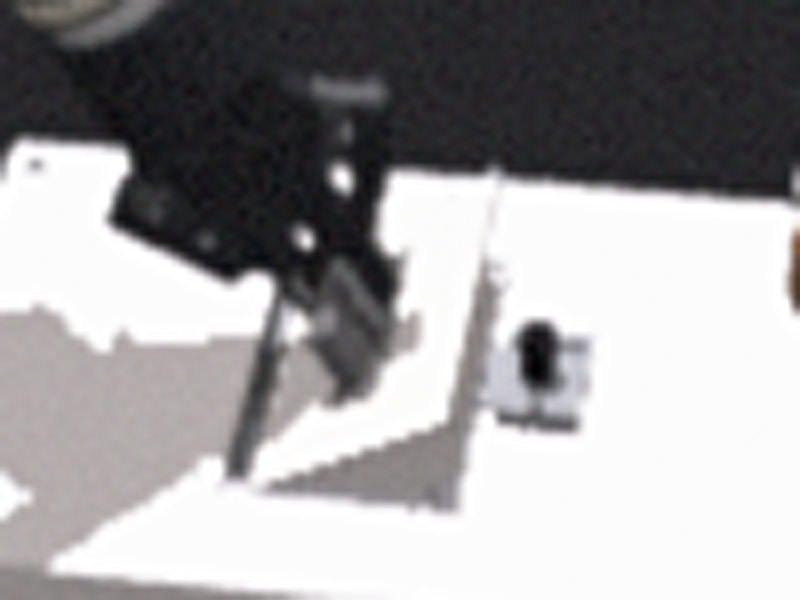

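View pics/t7.png

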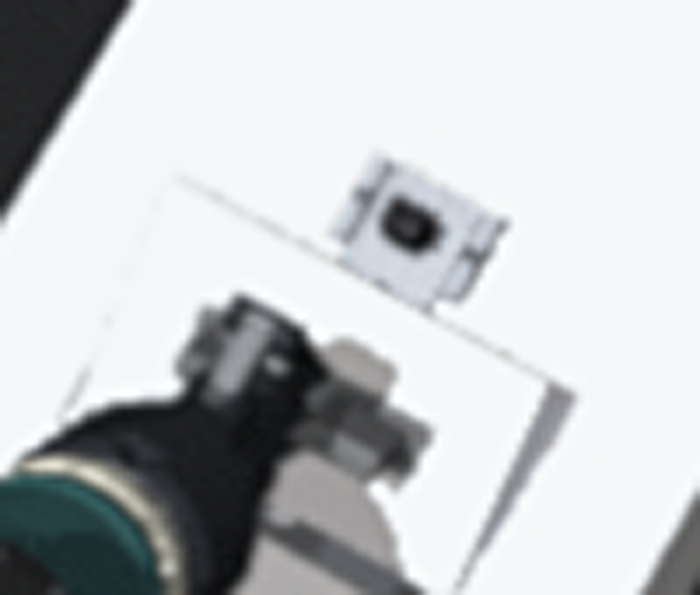

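```bash
cat > m5.py <<'E'
from look import un
E
python3 - <<'E'
from g import *
p=np.array([.5684,.1691,.1773]); M=covR(-28.2,30).as_matrix(); Rc=np.c_[M[:,1],M[:,0],-M[:,2]]; c=p+M[:,2]*.0046
O=Ro.from_euler("z",-28.2,degrees=True)
L={"RR":[-45,-75,0],"FR":[45,-75,0],"FL":[45,75,0],"RL":[-45,75,0]}; Q={"oRR":[-47,-78,0],"oFR":[47.5,-78,0],"oFL":[47.5,78,0],"oRL":[-47,78,0],"knob":[72,0,31]}
for n,f,x0,y0 in(("side",8,265,125),("top",7,175,150)):
    for k,v in L.items(): print(n,k,((proj(n,c+Rc@np.array(v)/1000)-[x0,y0]+.5)*f-.5)[0].round(0), end=" ")
    for k,v in Q.items(): print(n,k,((proj(n,np.array([.5682,.1698,.15])+O.apply(np.array(v)/1000))-[x0,y0]+.5)*f-.5)[0].round(0),end=" ")
    print()
E
```

```text
side RR [249. 495.] side FR [444. 427.] side FL [497. 184.] side RL [313. 255.] side oRR [221. 498.] side oFR [459. 520.] side oFL [511. 268.] side oRL [289. 249.] side knob [547. 336.] 
top RR [447. 603.] top FR [547. 385.] top FL [165. 176.] top RL [ 76. 397.] top oRR [438. 634.] top oFR [573. 397.] top oFL [187. 186.] top oRL [ 52. 420.] top knob [403. 211.]
```

>>> step_arm(
  deltas=[
    [0.0005, -0.0026, -0.0017, 0, 0, 0, 1],
    [0, -0.0026, -0.0017, 0, 0, 0, 1],
    [0, -0.0026, -0.0017, 0, 0, 0, 1],
    [0, 0, 0, 0, 0, 0, 1],
    [0, 0, 0, 0, 0, 0, 1],
  ],
)

```text
time_s: 10.15
eef_pos: [0.5602, 0.1742, 0.1779]
orientation: [2.617, -0.0, 1.08]
ft_force: [-0.1, -0.7, -2.1]
opening: 0.0111
```

```bash
python3 look.py 8; python3 -c "
from g import *
p,R=target(-43,-3,30);togo(p,R)
for th in (24,18,12,6,0):
    p,R=target(-43,-4,th);print(th,p);togo(p,R)
"
```

```text
t 10.25 p [0.5604 0.174  0.1779] rpy deg [149.9634  -0.0007  61.8804] F [-0.4 -1.1 -2.5] M [ 0.24  0.46 -0.04] open 0.0109
j [ 0.4246 -0.014   1.6692 -0.4428  1.1842  1.0215]
shift in tool axes [-0.     -0.      0.0001] 9.451502963576749e-05
turn in tool axes [ 0.0006 -0.0007  0.0012]
24 [0.5631 0.1725 0.1731]
t 10.25 p [0.5604 0.174  0.1779] rpy deg [149.9634  -0.0007  61.8804] F [-0.4 -1.1 -2.5] M [ 0.24  0.46 -0.04] open 0.0109
j [ 0.4246 -0.014   1.6692 -0.4428  1.1842  1.0215]
shift in tool axes [-0.      0.0003  0.0057] 0.005713653862705915
turn in tool axes [ 0.1054 -0.0006  0.0012]
18 [0.5654 0.1713 0.169 ]
t 10.25 p [0.5604 0.174  0.1779] rpy deg [149.9634  -0.0007  61.8804] F [-0.4 -1.1 -2.5] M [ 0.24  0.46 -0.04] open 0.0109
j [ 0.4246 -0.014   1.6692 -0.4428  1.1842  1.0215]
shift in tool axes [-0.      0.0005  0.0105] 0.010529721101888032
turn in tool axes [ 0.2101 -0.0006  0.0013]
12 [0.5673 0.1703 0.1647]
t 10.25 p [0.5604 0.174  0.1779] rpy deg [149.9634  -0.0007  61.8804] F [-0.4 -1.1 -2.5] M [ 0.24  0.46 -0.04] open 0.0109
j [ 0.4246 -0.014   1.6692 -0.4428  1.1842  1.0215]
shift in tool axes [-0.0001  0.0003  0.0153] 0.01532937691568264
turn in tool axes [ 0.3148 -0.0005  0.0013]
6 [0.5689 0.1694 0.1603]
t 10.25 p [0.5604 0.174  0.1779] rpy deg [149.9634  -0.0007  61.8804] F [-0.4 -1.1 -2.5] M [ 0.24  0.46 -0.04] open 0.0109
j [ 0.4246 -0.014   1.6692 -0.4428  1.1842  1.0215]
shift in tool axes [-0.0001 -0.0005  0.0201] 0.02009055309062039
turn in tool axes [ 0.4195 -0.0004  0.0013]
0 [0.57   0.1689 0.1556]
t 10.25 p [0.5604 0.174  0.1779] rpy deg [149.9634  -0.0007  61.8804] F [-0.4 -1.1 -2.5] M [ 0.24  0.46 -0.04] open 0.0109
j [ 0.4246 -0.014   1.6692 -0.4428  1.1842  1.0215]
shift in tool axes [-0.0001 -0.0017  0.0247] 0.024798164169406625
turn in tool axes [ 0.5242 -0.0004  0.0014]
```

View pics/s8.png

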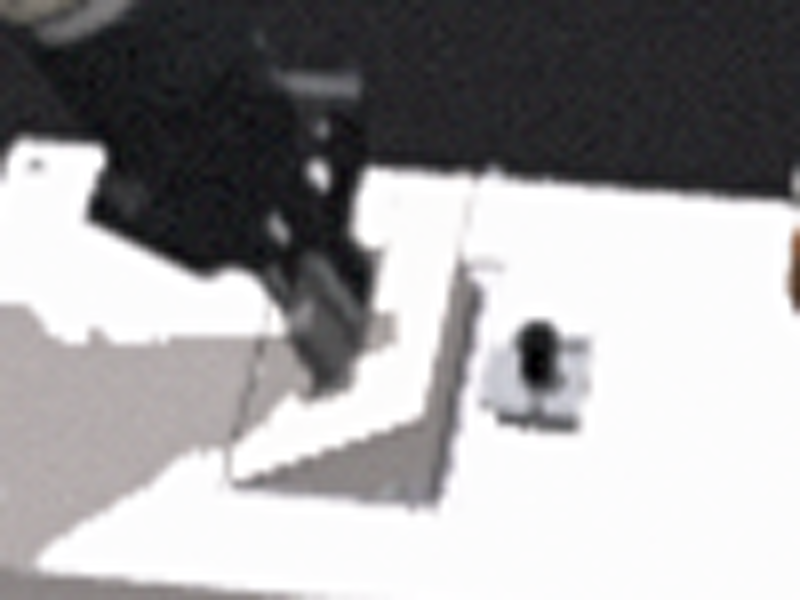

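View pics/t8.png

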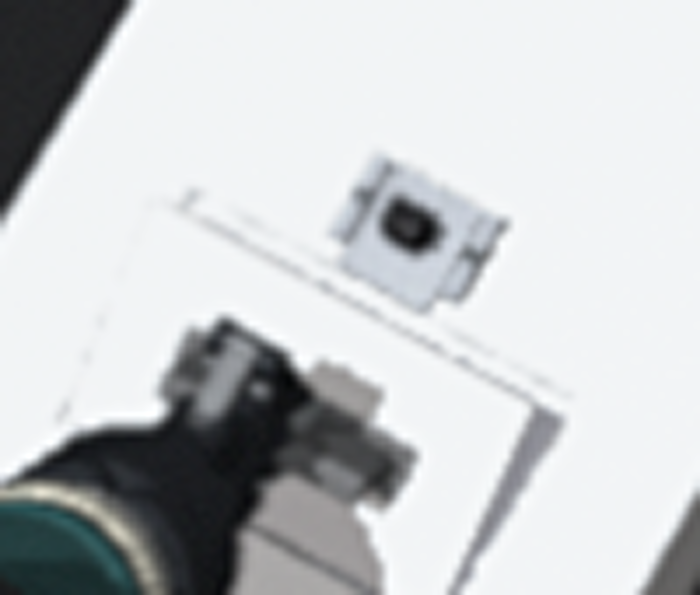

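>>> step_arm(
  deltas=[
    [0, 0.0002, 0.0028, 0.0524, 0, 0, 1],
    [0, 0.0002, 0.0028, 0.0524, 0, 0, 1],
    [0, 0.00044, 0.00237, 0.0524, 0, 0, 1],
    [0, 0.00044, 0.00237, 0.0524, 0, 0, 1],
    [0, 0.00044, 0.00237, 0.0524, 0, 0, 1],
    [0, 0, 0, 0, 0, 0, 1],
    [0, 0, 0, 0, 0, 0, 1],
  ],
)

```text
time_s: 10.83
eef_pos: [0.5671, 0.1701, 0.1668]
orientation: [2.878, 0.0, 1.078]
ft_force: [-1.0, 0.1, -2.1]
opening: 0.0111
```

```bash
python3 look.py 9; python3 -c "
from g import *
p,R=target(-43,-4,15);togo(p,R)
"
```

```text
t 10.93 p [0.5661 0.1707 0.1666] rpy deg [164.9536   0.035   61.8734] F [-0.  -0.7 -2.9] M [0.08 0.23 0.02] open 0.0111
j [ 0.2987  0.0814  1.5279 -0.1905  1.3497  0.8143]
shift in tool axes [ 0.0002  0.0003 -0.0002] 0.0004302060601392959
turn in tool axes [0.0008 0.0003 0.0014]
```

View pics/s9.png

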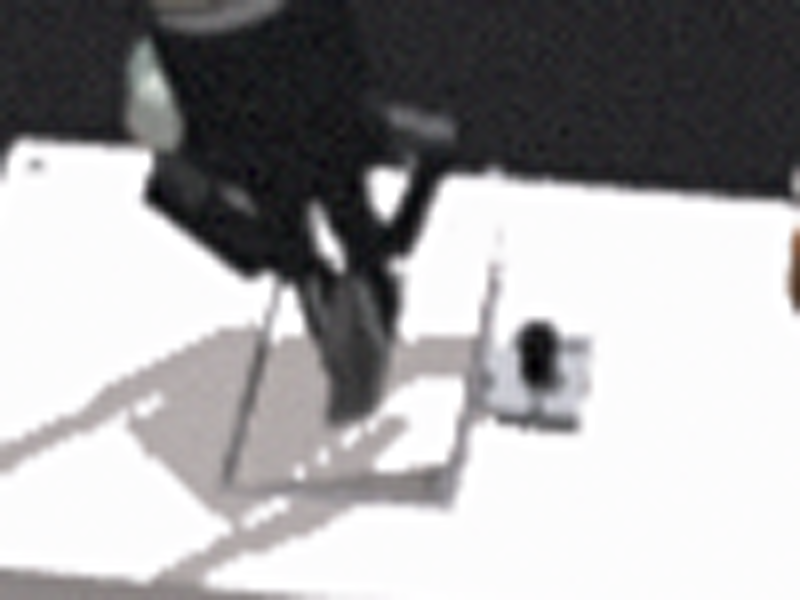

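>>> step_arm(
  deltas=[
    [0, 0.0001, 0.00237, 0.0524, 0, 0, 1],
    [0, 0.0001, 0.00237, 0.0524, 0, 0, 1],
    [0, 0.0001, 0.00237, 0.0524, 0, 0, 1],
    [0, 0.0001, 0.00237, 0.0524, 0, 0, 1],
    [0, 0, 0, 0, 0, 0, 1],
    [0, 0, 0, 0, 0, 0, 1],
  ],
)

```text
time_s: 11.43
eef_pos: [0.5682, 0.1697, 0.1573]
orientation: [3.088, 0.001, 1.08]
ft_force: [0.3, 0.1, -2.6]
opening: 0.0109
```

```bash
python3 look.py 10; python3 -c "
from g import *
p,R=target(-44,-4,3);togo(p,R)
p,R=target(-44,-4.5,0);togo(p,R)
"
```

```text
t 11.53 p [0.5678 0.1702 0.1577] rpy deg [176.9314   0.0173  61.915 ] F [-0.7 -0.1 -2.3] M [ 0.03  0.04 -0.  ] open 0.0109
j [ 0.2148  0.1802  1.4139 -0.035   1.5069  0.7065]
shift in tool axes [-0.0001  0.001  -0.0002] 0.0010452311546860396
turn in tool axes [0.0012 0.0002 0.002 ]
t 11.53 p [0.5678 0.1702 0.1577] rpy deg [176.9314   0.0173  61.915 ] F [-0.7 -0.1 -2.3] M [ 0.03  0.04 -0.  ] open 0.0109
j [ 0.2148  0.1802  1.4139 -0.035   1.5069  0.7065]
shift in tool axes [-0.0001  0.0014  0.0027] 0.0030288279522535334
turn in tool axes [0.0536 0.0002 0.002 ]
```

View pics/s10.png

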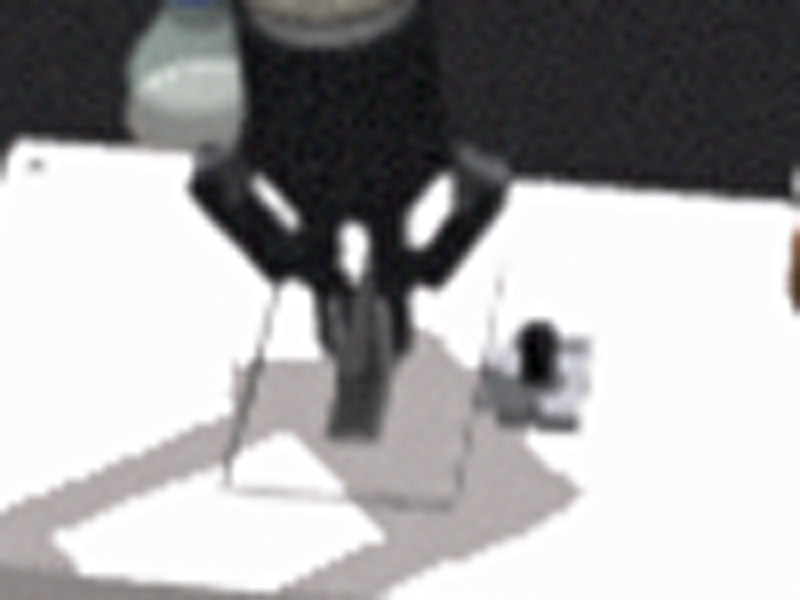

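View pics/t10.png

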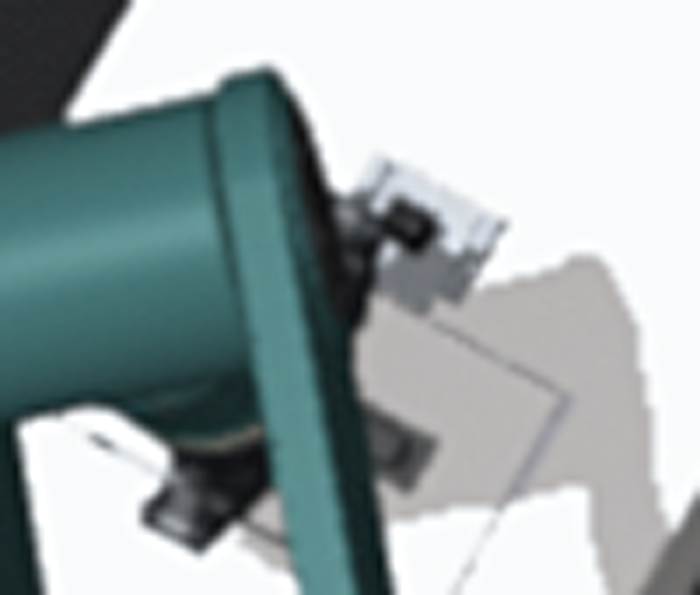

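>>> step_arm(
  deltas=[
    [0, 0.0005, 0.0013, 0.0268, 0, 0, 1],
    [0, 0.0002, 0.0014, 0.0268, 0, 0.001, 1],
    [0, 0, 0, 0, 0, 0, 1],
    [0, 0, 0, 0, 0, 0, 1],
    [0, 0, 0, 0, 0, 0, 1],
  ],
)

```text
time_s: 11.95
eef_pos: [0.5691, 0.1692, 0.1549]
orientation: [-3.14, 0.0, 1.079]
ft_force: [0.1, -0.3, -2.9]
opening: 0.0106
```

```bash
python3 -c "
from g import *
p,R=target(-45,-5,0);togo(p,R)
"
```

```text
t 11.95 p [0.5691 0.1692 0.1549] rpy deg [-179.9358    0.0139   61.7978] F [ 0.1 -0.3 -2.9] M [-0.02 -0.03  0.02] open 0.0106
j [0.1933 0.2108 1.3826 0.0005 1.5492 0.6855]
shift in tool axes [ 0.0001 -0.0011  0.0003] 0.0011014720460193251
turn in tool axes [-0.0011  0.0002 -0.    ]
```

Still carrying the weight; lower in half-millimetre steps to contact.

>>> step_arm(
  deltas=[
    [0, -0.0007, 0.0005, 0, 0, 0, 1],
    [0, 0, 0, 0, 0, 0, 1],
    [0, 0, 0, 0, 0, 0, 1],
  ],
)

```text
time_s: 12.2
eef_pos: [0.5685, 0.1697, 0.1548]
orientation: [-3.141, -0.0, 1.079]
ft_force: [-0.5, -1.2, -2.3]
opening: 0.011
```

>>> step_arm(
  deltas=[
    [0, 0, 0.0005, 0, 0, 0, 1],
    [0, 0, 0, 0, 0, 0, 1],
    [0, 0, 0, 0, 0, 0, 1],
  ],
)

```text
time_s: 12.45
eef_pos: [0.5685, 0.1697, 0.1547]
orientation: [-3.141, -0.0, 1.079]
ft_force: [-1.0, -0.1, 1.0]
opening: 0.0106
```

>>> step_arm(
  deltas=[
    [0, 0, 0.0005, 0, 0, 0, 1],
    [0, 0, 0, 0, 0, 0, 1],
    [0, 0, 0, 0, 0, 0, 1],
  ],
)

```text
time_s: 12.7
eef_pos: [0.5684, 0.1697, 0.1546]
orientation: [-3.141, -0.0, 1.079]
ft_force: [-3.5, -0.5, 5.8]
opening: 0.0108
```

```bash
python3 look.py 11; python3 -c "
from g import *
p,R=target(-45,-5,0);togo(p,R)
"
```

```text
t 12.8 p [0.5684 0.1697 0.1546] rpy deg [-179.9764   -0.0254   61.8163] F [-3.8 -0.3  5.8] M [-0.27  0.31  0.  ] open 0.0107
j [0.1943 0.2091 1.3852 0.0006 1.5473 0.6862]
shift in tool axes [-0.     -0.0002 -0.    ] 0.0002308422294364191
turn in tool axes [-0.0004 -0.0004  0.0003]
```

View pics/s11.png

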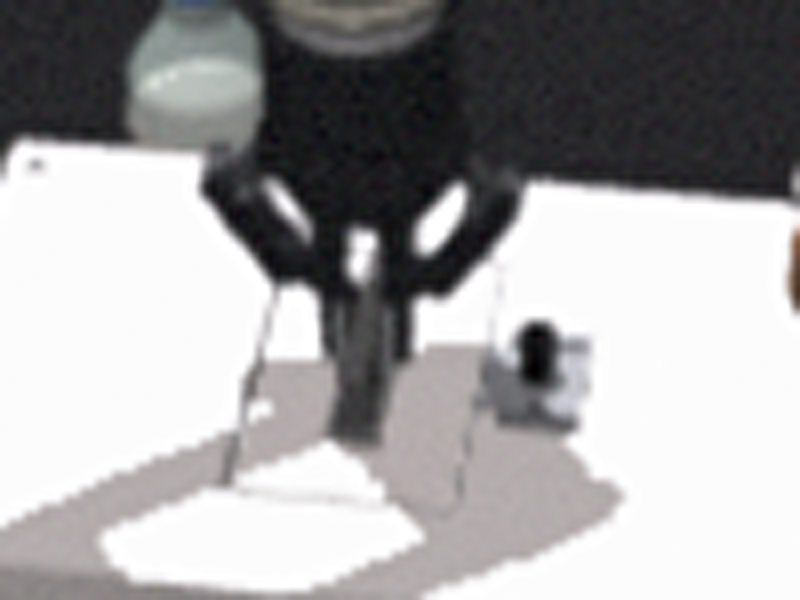

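>>> step_arm(
  deltas=[
    [0, 0, -0.0007, 0, 0, 0, 1],
    [0, -0.0008, 0, 0, 0, 0, 1],
    [0, 0, 0, 0, 0, 0, 1],
    [0, 0, 0, 0, 0, 0, 1],
  ],
)

```text
time_s: 13.13
eef_pos: [0.5684, 0.1697, 0.1545]
orientation: [3.141, -0.0, 1.078]
ft_force: [0.3, -2.5, 3.8]
opening: 0.0111
```

```bash
python3 look.py 12; python3 -c "
from g import *
p,R=target(-45,-5,0);togo(p,R)
"
```

```text
t 13.23 p [0.5684 0.1697 0.1546] rpy deg [179.9615  -0.0235  61.7907] F [ 0.4 -2.1  4.1] M [-0.54 -0.37  0.03] open 0.0109
j [ 0.1947  0.2086  1.3859 -0.0001  1.5463  0.6871]
shift in tool axes [-0.     -0.0002 -0.    ] 0.00020767583747509076
turn in tool axes [ 0.0007 -0.0004 -0.0002]
```

View pics/s12.png

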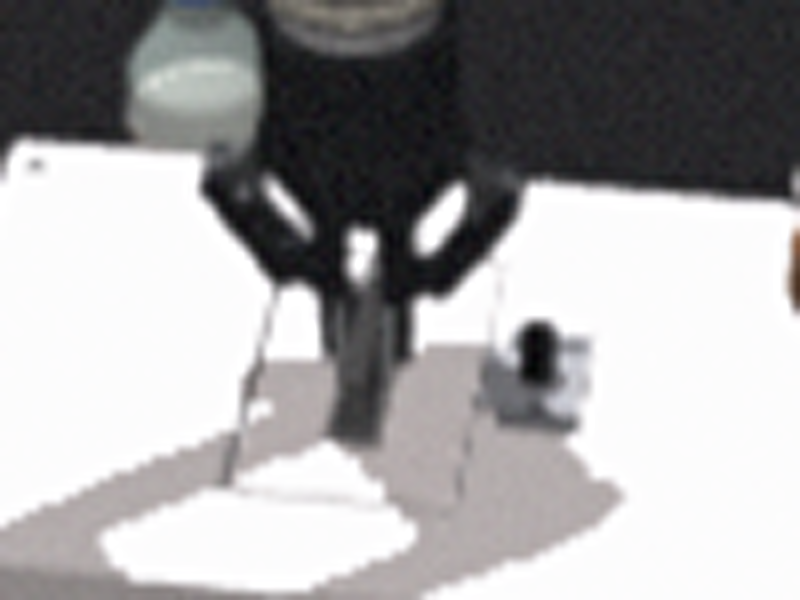

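View pics/t12.png

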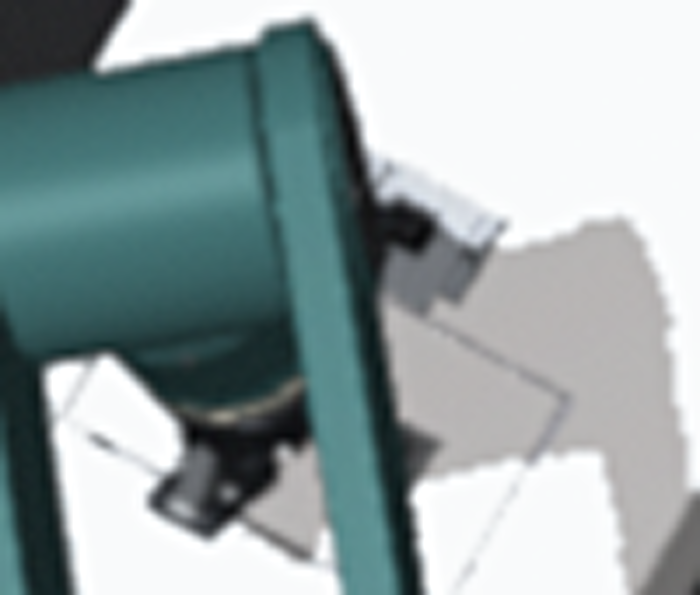

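>>> step_arm(
  deltas=[
    [0, 0, 0, 0, 0, 0, 0.3],
    [0, 0, 0, 0, 0, 0, 0.3],
    [0, 0, 0, 0, 0, 0, 0.3],
    [0, 0, 0, 0, 0, 0, 0.3],
  ],
)

```text
time_s: 13.57
eef_pos: [0.5671, 0.1703, 0.1533]
orientation: [-3.139, 0.001, 1.079]
ft_force: [0.2, 0.3, -0.1]
opening: 0.0301
```

```bash
python3 -c "
from g import *
togo()
"
```

```text
t 13.57 p [0.5671 0.1703 0.1533] rpy deg [-179.8298    0.043    61.8221] F [ 0.2  0.3 -0.1] M [ 0.02 -0.06 -0.01] open 0.0301
j [0.1953 0.2093 1.3876 0.0013 1.5474 0.6871]
```

>>> step_arm(
  deltas=[
    [0, 0, -0.01, 0, 0, 0, 0.3],
    [0, 0, -0.025, 0, 0, 0, 0.3],
    [0, 0, -0.025, 0, 0, 0, 0.3],
    [0, 0, 0, 0, 0, 0, 0.1],
    [0, 0, 0, 0, 0, 0, 0.1],
  ],
)

```text
time_s: 13.98
eef_pos: [0.5689, 0.1704, 0.2174]
orientation: [3.138, -0.004, 1.079]
ft_force: [0.0, -0.5, -0.4]
opening: 0.0388
```

```bash
python3 look.py 13; python3 -c "
from g import *
togo([.6310,.1362,.2120],covR(-28.2))
print(plane('top',[232,124],.21))
"
```

```text
t 14.08 p [0.5675 0.1701 0.2139] rpy deg [-179.8993    0.0205   61.816 ] F [-0.5 -0.2 -0.8] M [0.01 0.06 0.01] open 0.0386
j [0.1951 0.1867 1.2936 0.0008 1.6629 0.6871]
shift in tool axes [0.0001 0.072  0.0017] 0.07204086478682929
turn in tool axes [-0.0018  0.0004  0.0003]
[[0.7617 0.1368 0.21  ]]
```

View pics/s13.png

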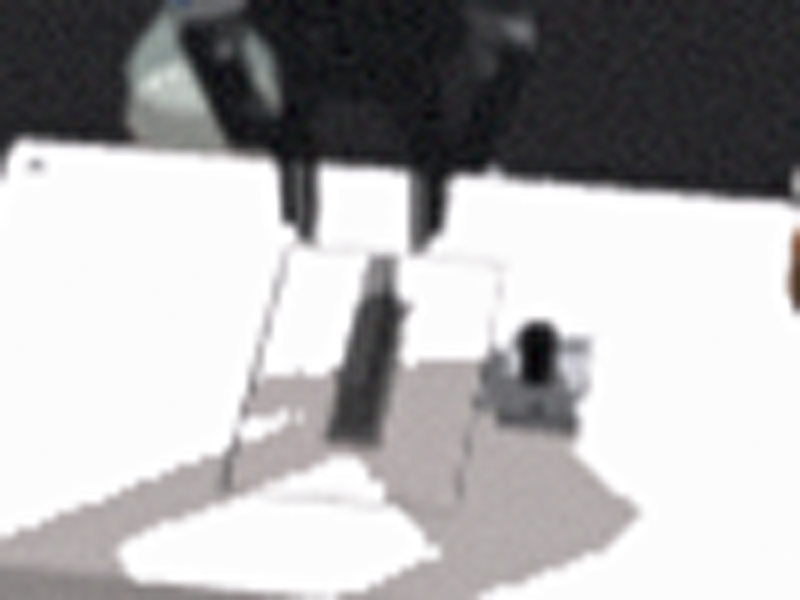

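>>> step_arm(
  deltas=[
    [0, 0.024, 0, 0, 0, 0, 0.1],
    [0, 0.024, 0, 0, 0, 0, 0.1],
    [0, 0.024, 0, 0, 0, 0, 0.1],
    [0, 0, 0, 0, 0, 0, 0.1],
    [0, 0, 0, 0, 0, 0, 0.1],
  ],
)

```text
time_s: 14.5
eef_pos: [0.6309, 0.1353, 0.2115]
orientation: [-3.137, 0.002, 1.077]
ft_force: [0.0, -0.7, 0.1]
opening: 0.0384
```

```bash
python3 look.py 14; python3 -c "
from g import *
togo([.6310,.1362,.1620],covR(-28.2))
"
```

```text
t 14.6 p [0.6303 0.1363 0.2128] rpy deg [-179.7874    0.0748   61.8195] F [-0.3 -0.2  0.4] M [-0.01  0.02 -0.01] open 0.0384
j [0.1245 0.3067 1.1498 0.0011 1.6889 0.6165]
shift in tool axes [0.0003 0.0008 0.0508] 0.050810684100758154
turn in tool axes [-0.0037  0.0013  0.0003]
```

View pics/s14.png

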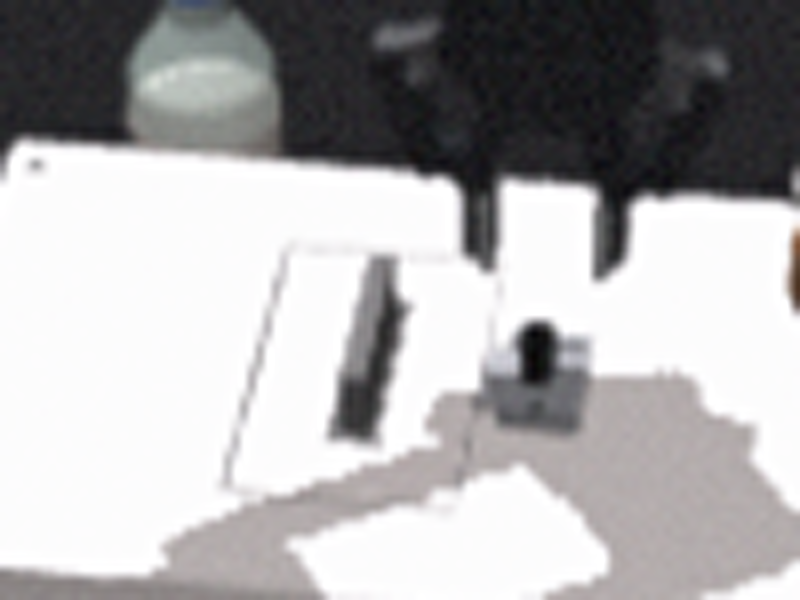

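View pics/t14.png

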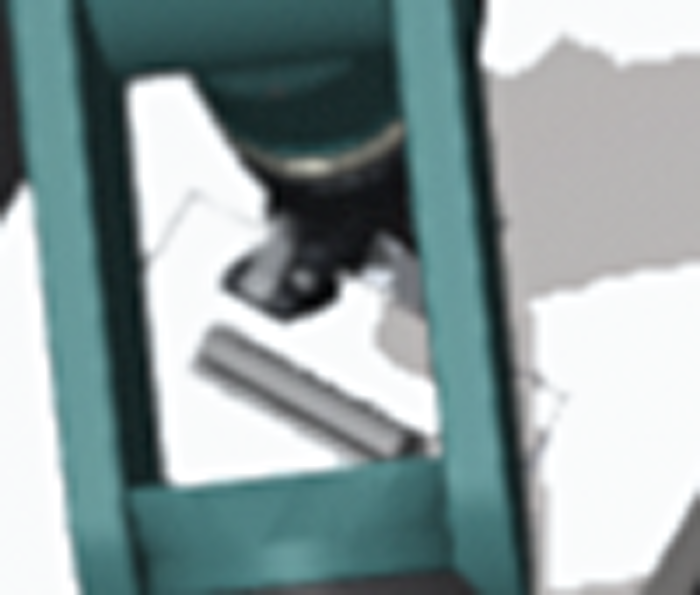

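>>> step_arm(
  deltas=[
    [0, 0.001, 0.0125, 0, 0, 0, 0.1],
    [0, 0, 0.0125, 0, 0, 0, 0.1],
    [0, 0, 0.0125, 0, 0, 0, 0.1],
    [0, 0, 0.0125, 0, 0, 0, 0.1],
    [0, 0, 0, 0, 0, 0, 0.1],
    [0, 0, 0, 0, 0, 0, 0.1],
  ],
)

```text
time_s: 15.1
eef_pos: [0.6309, 0.1356, 0.1619]
orientation: [-3.137, 0.002, 1.079]
ft_force: [0.0, 0.3, 1.0]
opening: 0.0381
```

```bash
python3 look.py 15; python3 -c "
from g import *
togo()
"
```

```text
t 15.2 p [0.6322 0.1357 0.1645] rpy deg [-179.9634   -0.0168   61.817 ] F [1.  0.5 0.5] M [0.05 0.02 0.02] open 0.0385
j [0.1234 0.3223 1.2256 0.0006 1.594  0.6153]
```

View pics/s15.png

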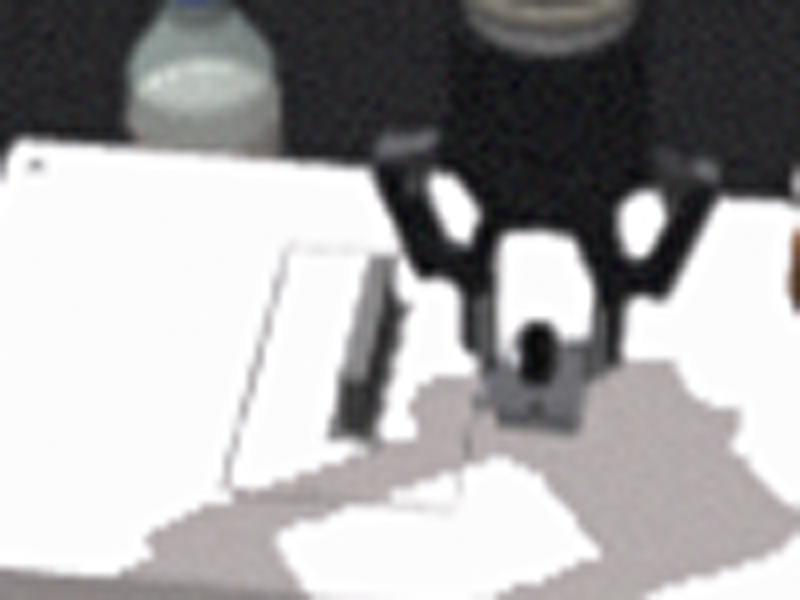

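>>> step_arm(
  deltas=[
    [0, 0, 0.001, 0, 0, 0, 0.4],
    [0, 0, 0, 0, 0, 0, 0.4],
    [0, 0, 0, 0, 0, 0, 0.4],
    [0, -0.002, 0, 0, 0, 0, 0.4],
    [0, -0.002, 0, 0, 0, 0, 0.4],
    [0, 0, 0, 0, 0, 0, 0.4],
  ],
  force=20,
)

```text
time_s: 15.7
eef_pos: [0.6282, 0.1378, 0.1633]
orientation: [-3.14, -0.0, 1.079]
ft_force: [0.0, 0.7, 0.0]
opening: 0.0254
```

>>> step_arm(
  deltas=[
    [0, -0.002, 0, 0, 0, 0, 0.4],
    [0, -0.002, 0, 0, 0, 0, 0.4],
    [0, -0.002, 0, 0, 0, 0, 0.4],
    [0, -0.001, 0, 0, 0, 0, 0.4],
    [0, 0, 0, 0, 0, 0, 0.4],
  ],
)

```text
time_s: 16.12
eef_pos: [0.6223, 0.1408, 0.1631]
orientation: [-3.141, 0.0, 1.079]
ft_force: [1.2, -0.5, -0.0]
opening: 0.0256
```

```bash
python3 look.py 16; python3 -c "
from g import *
togo()
"
```

```text
t 16.22 p [0.6223 0.1408 0.1631] rpy deg [-179.9338    0.0018   61.8125] F [ 0.4 -1.2 -0.3] M [ 0.01 -0.09 -0.01] open 0.0254
j [0.1334 0.3043 1.2512 0.0007 1.5871 0.6253]
```

View pics/s16.png

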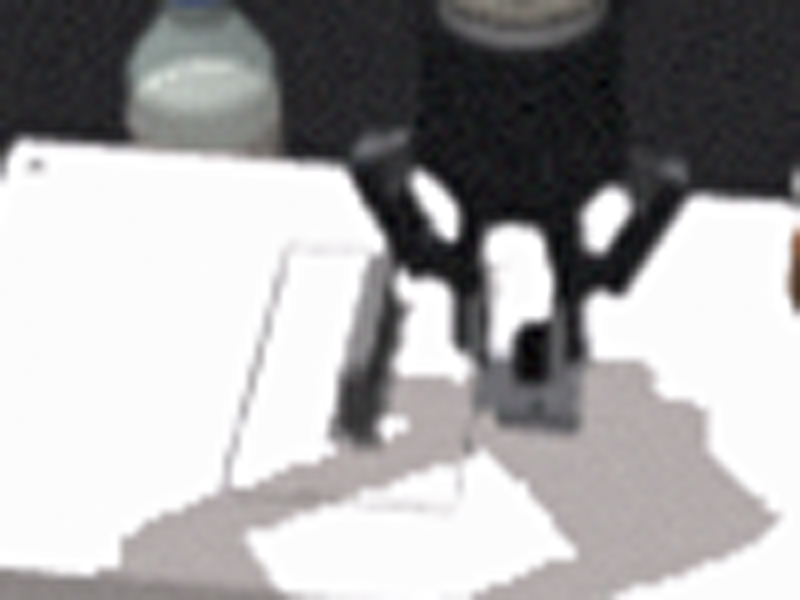

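>>> step_arm(
  deltas=[
    [0, -0.002, 0, 0, 0, 0, 0.4],
    [0, -0.002, 0, 0, 0, 0, 0.4],
    [0, -0.002, 0, 0, 0, 0, 0.4],
    [0, -0.002, 0, 0, 0, 0, 0.4],
    [0, -0.002, 0, 0, 0, 0, 0.4],
    [0, 0, 0, 0, 0, 0, 0.4],
  ],
)

```text
time_s: 16.72
eef_pos: [0.6134, 0.1456, 0.1632]
orientation: [-3.141, 0.0, 1.079]
ft_force: [2.0, -0.5, -0.9]
opening: 0.0258
```

>>> step_arm(
  deltas=[
    [0, -0.001, 0, 0, 0, 0, 0.4],
    [0, -0.001, 0, 0, 0, 0, 0.4],
    [0, 0, 0, 0, 0, 0, 0.4],
  ],
)

```text
time_s: 16.97
eef_pos: [0.6133, 0.1456, 0.1632]
orientation: [3.139, -0.001, 1.078]
ft_force: [6.5, -2.3, -2.7]
opening: 0.0257
```

```bash
python3 look.py 17; python3 -c "
from g import *
togo()
"
```

```text
t 17.07 p [0.6133 0.1457 0.1632] rpy deg [179.8477  -0.0416  61.7658] F [ 6.8 -2.9 -2.2] M [-0.35 -0.97  0.01] open 0.0255
j [ 0.1438  0.2849  1.2755 -0.001   1.5787  0.6366]
```

View pics/s17.png

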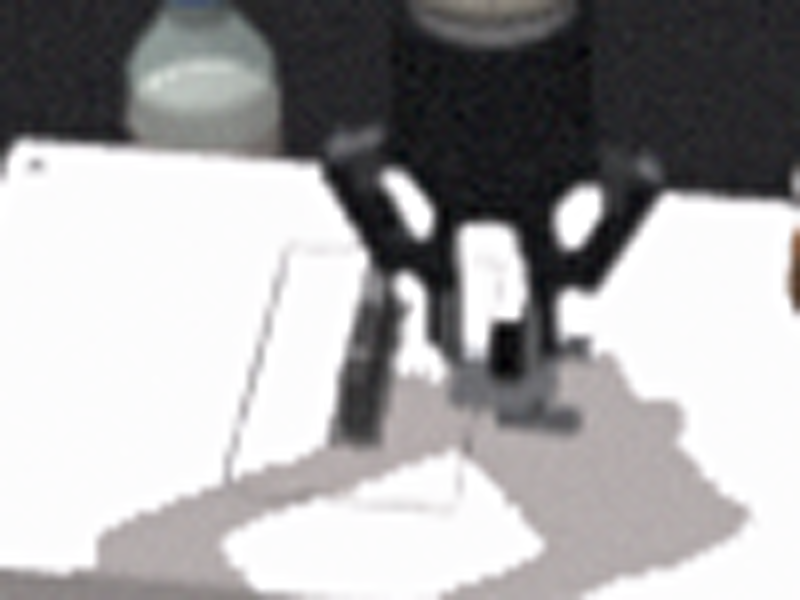

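>>> step_arm(
  deltas=[
    [0, -0.001, 0, 0, 0, 0, 0.4],
    [0, -0.001, 0, 0, 0, 0, 0.4],
    [0, 0, 0, 0, 0, 0, 0.4],
    [0, 0, 0, 0, 0, 0, 0.4],
  ],
)

```text
time_s: 17.4
eef_pos: [0.6132, 0.1457, 0.1632]
orientation: [3.135, -0.001, 1.077]
ft_force: [10.7, -3.9, -4.3]
opening: 0.0257
```

Hard stop: no movement while the force rises. Back off to relieve it, then go straight up.

>>> step_arm(
  deltas=[
    [0, 0.003, 0, 0, 0, 0, 0.4],
    [0, 0.004, 0, 0, 0, 0, 0.3],
    [0, 0, 0, 0, 0, 0, 0.3],
    [0, 0, 0, 0, 0, 0, 0.3],
  ],
)

```text
time_s: 17.73
eef_pos: [0.6157, 0.1443, 0.163]
orientation: [-3.139, 0.0, 1.079]
ft_force: [-0.3, -1.1, 0.5]
opening: 0.0298
```

>>> step_arm(
  deltas=[
    [0, 0, -0.02, 0, 0, 0, 0.3],
    [0, 0, -0.03, 0, 0, 0, 0.3],
    [0, 0, -0.03, 0, 0, 0, 0.3],
    [0, 0, -0.03, 0, 0, 0, 0.3],
    [0, 0, -0.03, 0, 0, 0, 0.3],
    [0, 0, -0.03, 0, 0, 0, 0.3],
  ],
)

```text
time_s: 18.23
eef_pos: [0.6155, 0.1444, 0.3348]
orientation: [-3.14, 0.0, 1.079]
ft_force: [0.5, 0.5, -0.1]
opening: 0.0299
```

>>> step_arm(
  deltas=[
    [0, -0.035, 0, 0, 0, 0, 0.3],
    [0, -0.035, 0, 0, 0, 0, 0.3],
    [0, -0.035, 0, 0, 0, 0, 0.3],
    [0, -0.035, 0, 0, 0, 0, 0.3],
    [0, -0.035, 0, 0, 0, 0, 0.3],
    [0, -0.035, 0, 0, 0, 0, 0.3],
    [0, 0, 0, 0, 0, 0, 0.3],
    [0, 0, 0, 0, 0, 0, 0.3],
  ],
)

```text
time_s: 18.9
eef_pos: [0.4296, 0.2441, 0.3344]
orientation: [-3.141, -0.001, 1.082]
ft_force: [-0.2, 0.1, -0.2]
opening: 0.03
```

```bash
python3 look.py 18; python3 -c "
from g import *
togo()
"
```

```text
t 19.0 p [0.4314 0.2431 0.3334] rpy deg [-179.9583    0.0042   61.8207] F [ 0.1 -0.2 -0.3] M [-0.03 -0.   -0.03] open 0.0299
j [ 0.3983 -0.0325  1.2927  0.0005  1.8819  0.8903]
```

View pics/s18.png

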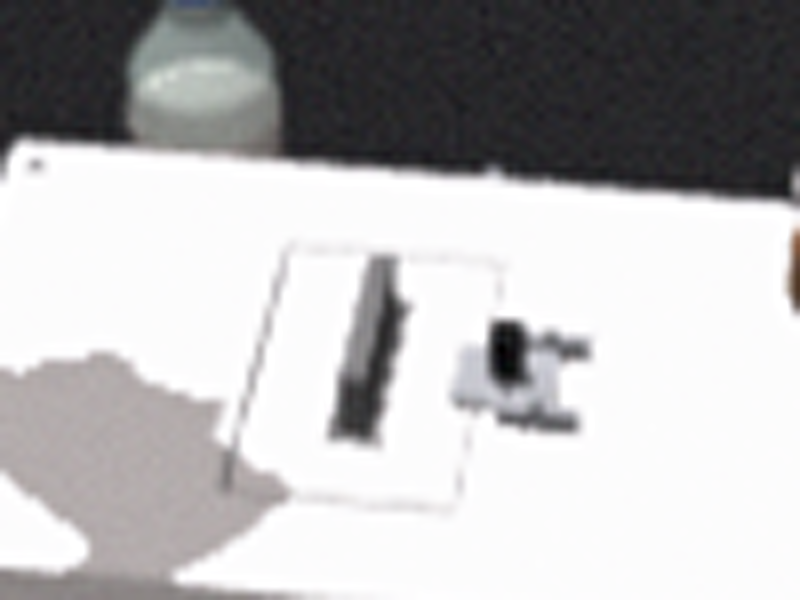

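View pics/t18.png

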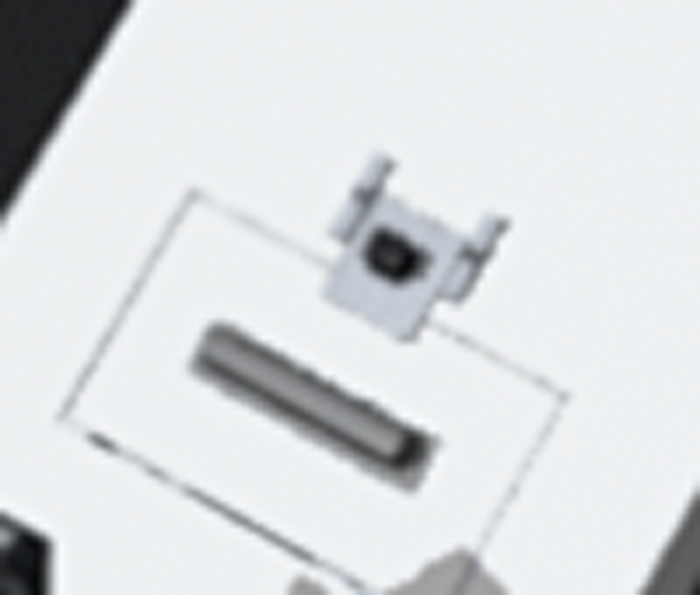

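View pics/s18r.png

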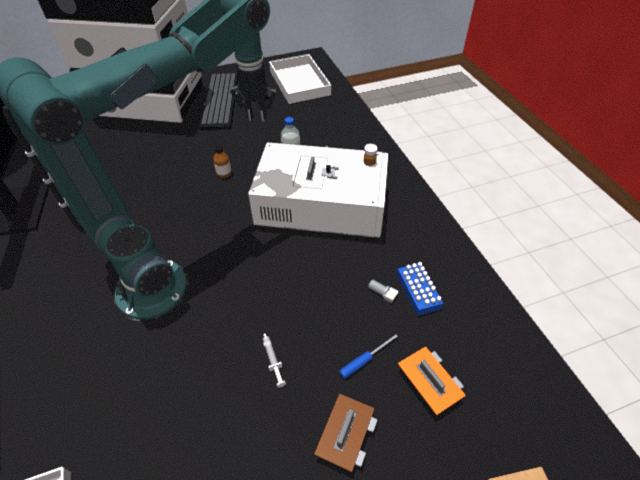

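```bash
python3 -c "
from cell import job_done
print(job_done())"
```

```text
the job is handed in; nothing more can be done
None
```

The cover is back on the opening with the catch across its front edge. I handed the job in at about 19 s with the arm clear.

- **Fitting the cover:** I gripped the white cover by its rib and tilted its front edge up 30 degrees. The tabs went under the lip without any contact force. I then turned the cover down about its rear edge while still holding it, and released it only once it was resting on the ledges.
- **Sliding the catch:** I pushed the catch with one finger until it hit a hard stop. Over the last few millimetres of commanded push it did not move while the force rose to about 12 N.

**Last checks:**
- **Flush:** the tool height at seating matched a flush cover to within the reading, and both cameras show thin, even gaps on all sides.
- **Catch:** the knob moved about 13.6 mm in the top view, against the 14 mm stop. The side view, taken while the finger was still on it, gave a rougher 12 mm.
- **Other items:** in the last side picture they appear where they started.

**Disagreements:**
- The two cameras differed by 4 to 7 mm in y, so I used a value between them and confirmed the fit by the gaps and forces.
- After seating I tried to nudge the cover 0.8 mm rearward, but friction held it. It may therefore sit up to about 1 mm forward of centre, within the clearance.

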